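# Move the screwdrivers to the new rack in the same order

### The arm

A 6-joint arm with a two-finger parallel gripper is mounted at the origin on a cart in front of the work surface, level with it; the furniture and walls round the work are solid. World frame = base frame: x ahead of the robot, y to its left, z up, the work surface at z = 0. Lengths are in mm, angles in rad, forces in N, time in s.
With the tool pointing down it reaches from about 275 to 750 mm from the base axis. Payload 10.2 kg.
Tool frame: the origin (TCP) lies midway between the tips of the shut fingers; the grasp point (between the pads) lies grasp_offset behind it (grasp_offset is the distance from the TCP to the grasp point, in mm); x points along the fingers, z is the direction in which the jaws open and shut, and the axes are right-handed (so a half turn about x gives the same grasp; the last joint's range is limited). The gripper opens to 85 mm and grips with 20 to 120 N. Pads are 22 mm wide; open, the fingers measure 114 mm over their backs; the gripper's body (76 mm by 85 mm) begins 54 mm behind the grasp point. The pads swing forward as they close: fully open they stand 13 mm farther back than shut.
Start: joints at [0.891, 0.313, 1.498, -0, 1.331, -0.223], TCP at [231.579, 471.171, 231.294] pointing down, gripper open.
Joint ranges: [-2.94, 2.94], [-0.97, 2.17], [0.19, 2.56], [-1.23, 4.37], [0.02, 3.11], [-2.88, 2.88]. Speed limits (rad/s): [2.39, 2.39, 3.01, 3.14, 3.14, 3.14].

### API

Orientations are given as a unit quaternion [w, x, y, z].
In Python, from rig import sense, capture, calibration, finish_job, grasp_offset gives the robot as it stands.
- The arm moves only by the shell command python3 -m jog 'ROWS' [FORCE]. ROWS is JSON, a list of rows, each an object with "linear": the shift along the tool's x, y, z scaled (see below), a list of three; "rotation": the turn, a rotation vector about the tool's x, y, z scaled (see below), a list of three; "grip": the finger opening in mm, from 0 to 85.4. A call has 1 to 20 rows; each row is the pose to reach, as a shift and turn from the pose measured when the call began, along the tool's axes at that moment; what a row does not reach only later rows make up. The controller multiplies each number of a shift by 0.3 m and each number of a turn by 0.5 rad. A row lasts 1/12 s, in which the tool goes at most 41.7 mm and 7.16 degrees, less where a joint would pass 70% of its speed; a pose out of reach is approached as far as the arm can. A call with a number of a shift or a turn outside -1 to 1 is refused whole. A call with a gripper value outside its range is refused whole. The fingers move at their own pace and stop on an object; FORCE is the grip in N (left out, the last holds). Time passes only in rows, so rows that repeat a pose let the fingers close. It gives the time, the measured TCP pose, the force and the opening at its end, in the units of the state.
- sense(): the state, without advancing time (a new reading comes with each control period).
- capture(name): name is "side" or "top" or "wrist"; returns (picture, depth): 480x640x3 uint8, red, green, blue; 480x640 float32, mm along the optical axis (not along the pixel's ray), 0 where there is no reading.
- calibration(name): a dict with "intrinsics" (3x3 intrinsics, pixels), "dist" ([k1, k2, p1, p2, k3] as OpenCV has them; the pictures are not rectified), "world_from_camera" (4x4, takes a point from camera to world coordinates). Camera axes: x right, y up, looking along -z (the intrinsics and any distortion apply to the point x, -y, -z); pixel columns grow to the right and rows downward; lengths in mm; the calibration is good to about 2 mm. A picture is of the moment at which its call begins: read the wrist's pose just before it. calibration takes no time and is no camera call; for the wrist camera it gives the pose at the moment of the call.
- finish_job(): hands the job in, once; it reports no verdict.
The state is a dict: "time_s": time; "joints": joint angles; "dq": joint speeds; "tau": joint torques, N m; "eef_pos": TCP position; "ee_rot": TCP orientation; "force": force on the tool from outside, world axes, zero at the start; "wrist_torque": the same for the moment, N m; "grip_width": opening from 0.0 (shut) to 1.0 (fully open).
Only numpy, scipy, OpenCV 4.12 (cv2) and the standard library are available. Lean on these libraries where they do the work, as an engineer would, in place of code of your own. Each camera call takes 0.05 s, during which the arm holds its last target.

### The job

The old wooden rack is being replaced: move its four screwdrivers into the new grey metal rack, one to a slot. Keep their order as counted from the blue-painted end: the driver nearest the blue end of the old rack goes into the slot nearest the blue end of the new rack, and so on (the blue ends are not on the same side). Lay each one fully down in its slot, handle in the notch of the low rail and blade in the notch of the high rail, as they lay before, with the handle as far along the slot as in the old rack (centimetre accuracy will do).

Things in the scene. Friction and masses are not known exactly. Their poses are not given: they have to be found in the camera images.
- black_grip (a point): Point on the axis of the screwdriver with a black handle (handle 30 mm thick at most, driver 171 mm long; this point is 111 mm from its tip), in the front part of the handle, the place to grip it. Its z axis runs along the driver from the tip to the butt; about 0.1 kg.
- yellow_grip (a point): Point on the axis of the screwdriver with a light yellow handle (handle 23 mm thick, driver 184 mm long; this point is 133 mm from its tip), in the front part of the handle, the place to grip it. Its z axis runs along the driver from the tip to the butt; about 0.1 kg.
- maroon_grip (a point): Point on the axis of the screwdriver with a dark red-brown handle (handle 25 mm thick, driver 181 mm long; this point is 108 mm from its tip), in the front part of the handle, the place to grip it. Its z axis runs along the driver from the tip to the butt; about 0.1 kg.
- amber_grip (a point): Point on the axis of the screwdriver with an orange-brown amber handle (handle 33 mm thick at most, driver 193 mm long; this point is 122 mm from its tip), in the front part of the handle, the place to grip it. Its z axis runs along the driver from the tip to the butt; about 0.1 kg.
- old_rack: Old wooden rack (plywood deck, pale wood rails), fixed, 294 x 176 mm, drivers in it at start; blue end bar at its +x end. Origin: centre of underside. 4 slots along its x, at x = -90, -30, 30, 90 mm. Drivers lie along its y, handle toward -y, grip point at y = -22, z = 53 to 58 mm, bridging 2 rails 14 mm wide: handle rail at y = -58 (slot floor z = 42 mm), blade rail at y = +58 (z = 52 mm).
- new_rack: New rack (grey deck, metal rails), fixed, empty at start; same shape, axes, slots and rails as the old rack, but its blue end bar is at its -x end. On both, sloping teeth 60 mm apart, 22 mm above the slot floors, part the slots on each rail and guide drivers to the slot middle; between the rails only the deck, top at z = 22 mm. End bars 34 mm high. Laid drivers lie as in the old rack, handle toward -y.
- tag_black: Small fixed black colour tag, 34 x 14 x 4 mm, on the old rack's deck at y = +76 mm, below the blade, beside the slot in which the black driver lies at the start (same x on the old rack). It stays there and so keeps the record of the old order.
- tag_yellow: Small fixed yellow colour tag, 34 x 14 x 4 mm, on the old rack's deck at y = +76 mm, below the blade, beside the slot in which the yellow driver lies at the start (same x on the old rack). It stays there and so keeps the record of the old order.
- tag_maroon: Small fixed dark red colour tag, 34 x 14 x 4 mm, on the old rack's deck at y = +76 mm, below the blade, beside the slot in which the dark red-brown driver lies at the start (same x on the old rack). It stays there and so keeps the record of the old order.
- tag_amber: Small fixed orange colour tag, 34 x 14 x 4 mm, on the old rack's deck at y = +76 mm, below the blade, beside the slot in which the amber driver lies at the start (same x on the old rack). It stays there and so keeps the record of the old order.

How it is judged:
By the outcome, as a careful person would: the job done as asked, in the order asked, and still so for the second after the job is handed in, with the robot touching nothing.
It also fails if it takes over 104 s, if anything falls off the work surface, if the arm or the gripper's body presses on something with over 40 N, if the wrist force passes 120 N, or if a joint passes its speed limit or range.

## Working session

There is one attempt and no reset: what is moved stays moved. The work goes in short steps, Python scripts to look and compute and a shell command to move; the robot and the scene stay as the last step left them, time stands still between calls to the robot, and variables do not carry over. Pictures are saved under pics/ and viewed, and the job is handed in when it is done.

```bash
ls; mkdir -p pics; python3 - <<'E'
from rig import *
import cv2,json
print(sense(), grasp_offset)
for n in ("top","side","wrist"):
    c=calibration(n); print(n,c)
    p,d=capture(n); cv2.imwrite(f"pics/{n}0.png",p[:,:,::-1])
    import numpy as np; np.save(f"{n}0_d.npy",d)
E
```

```text
pics
{'time_s': 0.0, 'joints': array([ 8.90588251e-01,  3.13467152e-01,  1.49847222e+00, -1.95576838e-06,
        1.33099571e+00, -2.23415269e-01]), 'dq': array([-2.39035125e-04, -7.48023104e-04, -1.97697359e-03,  5.86594389e-05,
        2.53991644e-03,  2.47518084e-03]), 'tau': array([ 3.52861412e-05, -4.12260318e+01, -2.59744692e+01, -1.55366829e-04,
        4.10754903e-03,  1.72746052e-06]), 'eef_pos': array([231.40798325, 470.94921137, 230.71307665]), 'ee_rot': array([ 0.59977484, -0.37396353,  0.60067131,  0.37365145]), 'force': array([-0.31009045,  0.8421079 ,  0.41061411]), 'wrist_torque': array([-0.01564931,  0.0427522 ,  0.02374708]), 'grip_width': 0.9984566929724688} 18.700000000000003
top {'intrinsics': array([[513.92860309,   0.        , 320.27348226],
       [  0.        , 513.92860309, 251.74002701],
       [  0.        ,   0.        ,   1.        ]]), 'dist': array([-0.04080153,  0.        ,  0.        ,  0.        ,  0.        ]), 'world_from_camera': array([[ 4.52171453e-03,  9.96397810e-01, -8.46815136e-02,
         4.45438232e+02],
       [-9.99612382e-01,  6.83008
[... 759 characters left out ...]
     [ 0.00000000e+00,  0.00000000e+00,  0.00000000e+00,
         1.00000000e+00]])}
wrist {'intrinsics': array([[362.439689  ,   0.        , 316.10565963],
       [  0.        , 362.439689  , 243.51754353],
       [  0.        ,   0.        ,   1.        ]]), 'dist': array([0.02110487, 0.        , 0.        , 0.        , 0.        ]), 'world_from_camera': array([[ 4.40702982e-01, -8.55484989e-01, -2.71893941e-01,
         1.62103988e+02],
       [ 8.97649198e-01,  4.19119054e-01,  1.36253936e-01,
         5.05755952e+02],
       [-2.60726526e-03, -3.04112894e-01,  9.52632432e-01,
         3.72644346e+02],
       [ 0.00000000e+00,  0.00000000e+00,  0.00000000e+00,
         1.00000000e+00]])}
```

View pics/top0.png

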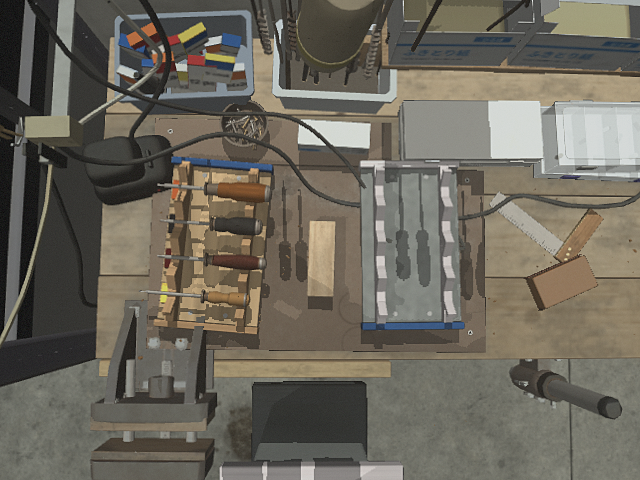

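View pics/side0.png

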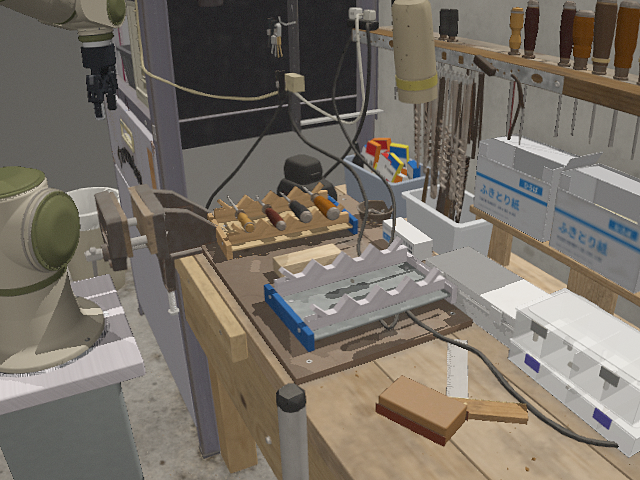

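View pics/wrist0.png

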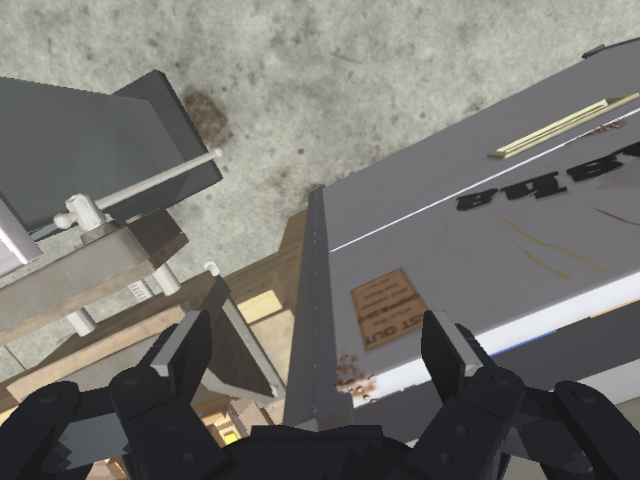

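The top view has image-up = +x and image-right ≈ −y. The old rack is at (215,245) with its blue bar on top at (220,163). From blue the order is amber (y≈190), black, maroon, yellow (y≈298). The new rack is at (412,245) with its blue bar at the bottom (412,326). Cables run from (150,120) to (360,200), and the vise sits at (150,400), close to the yellow end.

```bash
cat > h.py <<'E'
import numpy as np,cv2
from rig import *
from scipy.spatial.transform import Rotation as R
def load(n,tag="0"):
    return cv2.imread(f"pics/{n}{tag}.png")[:,:,::-1],np.load(f"{n}{tag}_d.npy")
def rays(cal,uv):
    p=cv2.undistortPoints(np.float64(uv).reshape(-1,1,2),cal["intrinsics"],np.float64(cal["dist"])).reshape(-1,2)
    return np.c_[p[:,0],-p[:,1],-np.ones(len(p))]
def world(cal,uv,d):
    T=cal["world_from_camera"]; return (rays(cal,uv)*np.reshape(d,(-1,1)))@T[:3,:3].T+T[:3,3]
def plane(cal,uv,z):
    T=cal["world_from_camera"]; r=rays(cal,uv)@T[:3,:3].T
    return T[:3,3]+r*((z-T[2,3])/r[:,2:])
def cloud(cal,d):
    v,u=np.mgrid[0:480,0:640]; w=world(cal,np.c_[u.ravel(),v.ravel()],d.ravel())
    w[d.ravel()==0]=np.nan; return w.reshape(480,640,3)
E
python3 - <<'E'
from h import *
p,d=load("top"); c=calibration("top"); W=cloud(c,d); np.save("topW.npy",W)
np.set_printoptions(precision=0,suppress=True)
hsv=cv2.cvtColor(np.ascontiguousarray(p),cv2.COLOR_RGB2HSV)
m=cv2.inRange(hsv,(100,130,60),(125,255,255)); n,l,s,ce=cv2.connectedComponentsWithStats(m)
for i in range(1,n):
    if s[i,4]>150:
        P=W[l==i]; print(s[i],ce[i],np.nanmedian(P,0)); r=cv2.minAreaRect(np.argwhere(l==i)[:,::-1].astype(np.float32)); print(plane(c,cv2.boxPoints(r),34))
# height map picture
H=np.clip(np.nan_to_num(W[:,:,2]),-20,235)+20
cv2.imwrite("pics/hm.png",cv2.resize(cv2.applyColorMap(H.astype(np.uint8),cv2.COLORMAP_JET),(800,600)))
cv2.imwrite("pics/crop.png",cv2.resize(p[140:350,80:500,::-1],(800,400),interpolation=cv2.INTER_CUBIC))
for (u,v) in [(150,320),(130,310),(195,330),(150,400),(290,150),(330,180),(350,198),(320,260),(250,190),(235,226),(230,260),(225,298),(370,205),(450,205),(367,327),(455,327),(330,50),(250,140),(180,150),(120,150),(330,130)]: print(u,v,W[v,u])
E
```

```text
[222  33  19  14 204] [231.  40.] [859. 136. 109.]
[[891. 166.  34.]
 [911. 163.  34.]
 [904. 130.  34.]
 [884. 133.  34.]]
[210 160  62  10 311] [240. 165.] [671. 128.  33.]
[[670. 179.  34.]
 [679. 178.  34.]
 [671.  72.  34.]
 [661.  73.  34.]]
[384 322  63   8 375] [414. 326.] [ 394. -173.   33.]
[[ 399. -122.   34.]
 [ 401. -229.   34.]
 [ 391. -229.   34.]
 [ 389. -123.   34.]]
150 320 [401. 283.  -0.]
130 310 [418. 314.  15.]
195 330 [387. 196.  39.]
150 400 [277. 259.  68.]
290 150 [707.  41.  -0.]
330 180 [653. -31.  -1.]
350 198 [620. -67.   3.]
320 260 [506. -13.  30.]
250 190 [618. 104.  72.]
235 226 [559. 128.  67.]
230 260 [503. 136.  66.]
225 298 [440. 144.  59.]
370 205 [ 604. -101.   21.]
450 205 [ 598. -231.   62.]
367 327 [392. -94.  32.]
455 327 [ 392. -244.   35.]
330 50 [701. -13. 396.]
250 140 [694. 102. 101.]
180 150 [706. 240.  -4.]
120 150 [677. 311.  98.]
330 130 [732. -29.  41.]
```

View pics/hm.png

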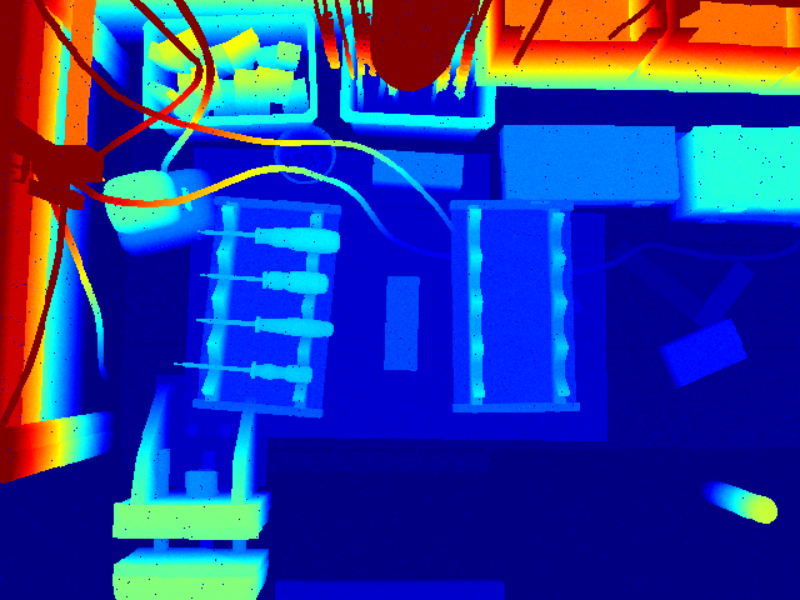

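View pics/crop.png

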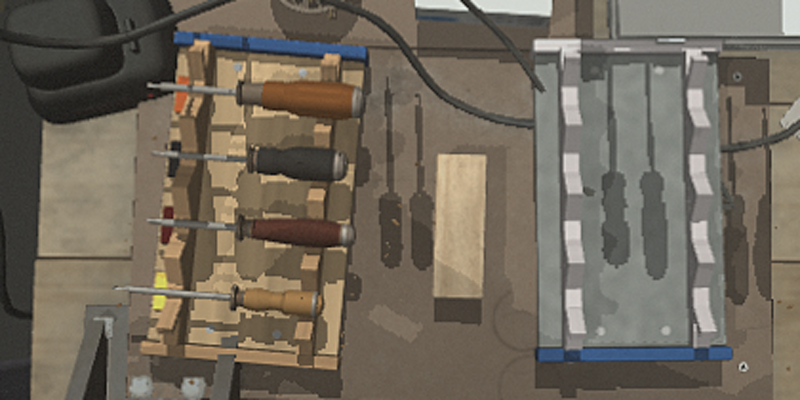

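The height map shows both racks free. The cable crosses beyond the blue end of the old rack (z≈100+ at x≈695), clear of the grasps. Next I fit the rack rectangles and driver axes.

```bash
python3 - <<'E'
from h import *
np.set_printoptions(precision=1,suppress=True)
W=np.load("topW.npy"); p,_=load("top")
def rect(u0,u1,v0,v1,z0,z1,k=7):
    S=W[v0:v1,u0:u1]; m=((S[...,2]>z0)&(S[...,2]<z1)).astype(np.uint8)
    m=cv2.morphologyEx(m,cv2.MORPH_OPEN,np.ones((k,k)))
    P=S[m>0][:,:2].astype(np.float32); r=cv2.minAreaRect(P); print(len(P),r); return r
print("new");rn=rect(352,475,155,340,14,80)
print("old");ro=rect(140,285,150,345,14,80)
print(cv2.boxPoints(rn),cv2.boxPoints(ro))
# teeth tops
for name,u0,u1,v0,v1 in(("new",355,475,155,340),("old",140,285,150,345)):
    S=W[v0:v1,u0:u1]; m=((S[...,2]>59)&(S[...,2]<80)).astype(np.uint8)
    n,l,s,c=cv2.connectedComponentsWithStats(m)
    for i in range(1,n):
        if s[i,4]>12:
            P=S[l==i]; print(name,s[i]+[u0,v0,0,0,0],P.mean(0),P[:,2].max())
E
```

```text
new
16746 ((541.0165405273438, -185.21258544921875), (304.8320617675781, 205.62307739257812), 0.285451203584671)
old
18229 ((525.1149291992188, 193.41348266601562), (233.5440216064453, 319.874267578125), 85.84465026855469)
[[ 388.1  -83.2]
 [ 389.1 -288.8]
 [ 693.9 -287.3]
 [ 692.9  -81.6]] [[357.1  88.5]
 [676.2  65.4]
 [693.1 298.3]
 [374.1 321.5]]
new [376 167   9  15 116] [ 650.1 -111.8   67.1] 74.62161623140582
new [443 170   9   6  39] [ 655.  -227.2   61.7] 66.00884280720072
new [376 198  10  18 158] [ 594.2 -112.2   66.1] 74.39599840924882
new [443 203  10   8  48] [ 596.  -227.1   61.4] 64.41588007412031
new [377 233  10  19 150] [ 533.9 -113.2   66.4] 77.28696060302764
new [445 239   9   6  41] [ 536.7 -228.6   61.6] 65.18764610292214
new [377 268  10  20 154] [ 474.8 -113.9   66.2] 74.55440702813155
new [446 274   9   8  46] [ 476.3 -229.1   61.9] 65.147065145086
new [378 305  10  13 110] [ 419.5 -114.9   67.4] 75.11825765509764
new [447 311   9   6  46] [ 416.2 -229.8   61.7] 64.80315295530272
old [145 150   6   6  27] [679.4 274.5  73.9] 78.07965130530715
old [273 150  1
[... 376 characters left out ...]
d [173 193  12  21 167] [596.3 222.4  65.8] 75.16111796568623
old [245 206   9   8  46] [588.4 106.8  61. ] 64.93573476627671
old [210 217  53  18 771] [560.8 125.4  66.4] 73.0943686188798
old [169 230  12  19 170] [537.1 227.   66. ] 74.88241084376011
old [241 241   9   8  43] [528.3 112.3  61.5] 66.04780020859118
old [204 253  62  16 645] [501.4 127.2  62.9] 68.86191017113799
old [165 266  12  19 167] [478.1 231.8  65.9] 74.80413718209786
old [238 277   9   8  48] [469.3 115.2  61.1] 64.29799339257625
old [200 291  50  15 413] [440.3 140.9  61.8] 66.30216170025892
old [161 302  12  14 120] [421.7 236.4  67.3] 76.22340390408397
old [234 315   9   6  35] [408.8 120.6  61.7] 64.90756114286705
```

```bash
python3 - <<'E'
from h import *
np.set_printoptions(precision=3,suppress=True)
W=np.load("topW.npy").reshape(-1,3); W=W[~np.isnan(W[:,0])]
for x in range(100,700,50):
    print(x,[int(np.percentile(s,99)) if len(s:=W[(abs(W[:,0]-x)<25)&(abs(W[:,1]-y)<25)][:,2])>5 else None for y in range(500,-300,-50)])
s=sense(); r=R.from_quat(s["ee_rot"],scalar_first=True); print(r.as_matrix())
for yaw,n in((-.077,"old"),(.012,"new")):
  for sg in(1,-1):
    z=sg*np.array([np.cos(yaw),np.sin(yaw),0]); x=np.array([0,0,-1.]); T=np.c_[x,np.cross(z,x),z]
    v=(r.inv()*R.from_matrix(T)).as_rotvec(); print(n,sg,T[:,1],v,v/.5)
    t=np.array([441.5,154.3,231.]); print((r.inv().apply(t-s["eef_pos"]))/300)
print(r.inv().apply(calibration("wrist")["world_from_camera"][:3,3]-s["eef_pos"]))
E
```

```text
100 [None, None, None, None, -806, -805, -718, -706, -156, -156, -154, -154, -157, -707, -713, -806]
150 [None, None, None, 109, 110, 111, 110, 107, 2, 2, 2, 2, 2, 2, -712, -806]
200 [None, None, None, 111, 111, 111, 111, 110, None, None, None, None, None, None, None, None]
250 [None, None, None, 109, 110, 110, 110, 108, None, None, None, None, None, None, None, None]
300 [None, None, -14, 109, 109, 109, 109, 106, -12, -12, -12, -12, -11, -12, None, None]
350 [None, None, 257, -11, 84, 8, 85, 2, 2, 2, 1, 2, 2, 2, 2, 2]
400 [None, 99, 247, 305, 46, 73, 47, 58, 62, 3, 3, 3, 73, 36, 57, 62]
450 [None, 98, 229, 288, 57, 68, 64, 65, 64, 2, 32, 31, 71, 24, 53, 60]
500 [None, 94, 234, 273, 1, 73, 64, 66, 67, 2, 32, 31, 71, 25, 56, 63]
550 [None, 98, 239, 264, 1, 72, 70, 70, 72, 3, 32, 31, 73, 25, 58, 62]
600 [None, 97, 245, 379, 319, 72, 71, 72, 74, 68, 10, 10, 72, 24, 61, 62]
650 [None, 97, 306, 360, 309, 176, 154, 69, 71, 57, 35, 41, 73, 35, 60, 63]
[[-0.001 -0.897  0.441]
 [-0.001  0.441  0.897]
 [-1.     0.    -0.001]]
old 1 [0.077 0.997 0.   ] [ 1.191 -0.001  0.   ] [ 2.382 -0.002  0.001]
[-0.    -1.094 -0.639]
old -1 [-0.077 -0.997 -0.   ] [-1.951 -0.    -0.001] [-3.901 -0.001 -0.002]
[-0.    -1.094 -0.639]
new 1 [-0.012  1.     0.   ] [ 1.102 -0.001  0.   ] [ 2.204 -0.002  0.001]
[-0.    -1.094 -0.639]
new -1 [ 0.012 -1.     0.   ] [-2.04  -0.    -0.001] [-4.079 -0.001 -0.002]
[-0.    -1.094 -0.639]
[-141.851   77.598    0.461]
```

```bash
python3 - <<'E'
from h import *
W=np.load("topW.npy").reshape(-1,3); W=W[~np.isnan(W[:,0])]
for y in range(60,320,20):
    s=W[(abs(W[:,1]-y)<10)&(W[:,2]>85)&(W[:,0]>560)&(W[:,0]<760)]
    h=[(int(a),int(b)) for a,_,b in s[s[:,0].argsort()][:3]] ; print(y,h, s[:,2].max() if len(s) else None)
E
```

```text
60 [(727, 114), (728, 117), (728, 113)] 121.8340621470569
80 [(688, 85), (689, 89), (689, 87)] 128.7571246559055
100 [(689, 95), (689, 94), (690, 96)] 135.44160898218297
120 [(693, 117), (693, 112), (693, 111)] 141.8790831131031
140 [(691, 124), (691, 122), (691, 121)] 148.89187521408724
160 [(684, 134), (684, 134), (684, 134)] 159.62624517658662
180 [(673, 139), (673, 143), (674, 141)] 172.2208469292293
200 [(662, 147), (663, 146), (663, 144)] 230.93303213066974
220 [(651, 156), (651, 154), (652, 157)] 390.3982656512088
240 [(640, 160), (640, 160), (641, 163)] 213.03963012363272
260 [(634, 173), (634, 171), (635, 170)] 230.4528892189618
280 [(629, 184), (630, 182), (630, 188)] 252.25402971568565
300 [(626, 206), (627, 199), (627, 199)] 310.9401645749108
```

```bash
python3 -m jog '[{"linear":[0,-0.6,-0.7],"rotation":[0.6,0,0],"grip":50},{"linear":[0,-0.6,-0.7],"rotation":[0.6,0,0],"grip":50},{"linear":[0,-0.6,-0.7],"rotation":[0.6,0,0],"grip":50},{"linear":[0,-0.6,-0.7],"rotation":[0.6,0,0],"grip":50},{"linear":[0,-0.6,-0.7],"rotation":[0.6,0,0],"grip":50},{"linear":[0,-0.6,-0.7],"rotation":[0.6,0,0],"grip":50},{"linear":[0,-0.6,-0.7],"rotation":[0.6,0,0],"grip":50},{"linear":[0,-0.6,-0.7],"rotation":[0.6,0,0],"grip":50}]' 50
```

```text
time_s: 0.82
eef_pos: [301.2, 199.9, 231.0]
ee_rot: [0.65, -0.279, 0.65, 0.278]
force: [0.0, 1.3, -0.2]
grip_width: 0.585
```

```bash
cat > go.py <<'E'
from h import *
import sys
def rel(x,y,z,yaw,tilt=0):
    np.set_printoptions(precision=4,suppress=True)
    s=sense(); r=R.from_quat(s["ee_rot"],scalar_first=True)
    zz=np.array([np.cos(yaw),np.sin(yaw),0]); xx=np.array([0,0,-1.]); T=R.from_matrix(np.c_[xx,np.cross(zz,xx),zz])
    T=R.from_rotvec([0,tilt,0]) .__class__.from_matrix((R.from_rotvec(tilt*T.as_matrix()[:,1])*T).as_matrix())
    print("t",s["time_s"],"lin",r.inv().apply(np.array([x,y,z])-s["eef_pos"])/300,"rot",(r.inv()*T).as_rotvec()/.5,"grip",s["grip_width"]*85.4)
def oldp(i,dy=0,yaw=-.077,c=(532.9,169.3)):
    x,y=[-90,-30,30,90][i],-22+dy; return c[0]+x*np.cos(yaw)-y*np.sin(yaw), c[1]+x*np.sin(yaw)+y*np.cos(yaw)
def newp(i): return oldp(i,0,.012,(536,-170.5))
if __name__=="__main__":
    a=sys.argv; f=oldp if a[1]=="old" else newp; yaw=-.077 if a[1]=="old" else .012
    p=f(int(a[2])); print(p); rel(*p,float(a[3]),yaw,float(a[4]) if len(a)>4 else 0)
E
python3 go.py old 0 130
```

```text
(np.float64(441.4743466603059), np.float64(154.28834081754846))
t 0.8167 lin [ 0.337  -0.443   0.2131] rot [ 1.7724 -0.0016  0.003 ] grip 50.00045255043347
```

```bash
python3 -m jog '[{"linear":[0.1,-0.44,0.21],"rotation":[1,0,0],"grip":50},{"linear":[0.1,-0.44,0.21],"rotation":[1,0,0],"grip":50},{"linear":[0.1,-0.44,0.21],"rotation":[1,0,0],"grip":50},{"linear":[0.1,-0.44,0.21],"rotation":[1,0,0],"grip":50},{"linear":[0.1,-0.44,0.21],"rotation":[1,0,0],"grip":50}]'; python3 go.py old 0 130
```

```text
time_s: 1.23
eef_pos: [443.1, 153.0, 199.4]
ee_rot: [0.698, -0.106, 0.7, 0.105]
force: [-0.2, -0.3, 0.0]
grip_width: 0.586
(np.float64(441.4743466603059), np.float64(154.28834081754846))
t 1.2333 lin [ 0.2312  0.006  -0.0034] rot [ 0.7543 -0.004   0.0037] grip 50.00466391107024
```

```bash
python3 -m jog '[{"linear":[0.231,0.006,-0.003],"rotation":[0.754,-0.004,0.004],"grip":50},{"linear":[0.231,0.006,-0.003],"rotation":[0.754,-0.004,0.004],"grip":50},{"linear":[0.231,0.006,-0.003],"rotation":[0.754,-0.004,0.004],"grip":50},{"linear":[0.231,0.006,-0.003],"rotation":[0.754,-0.004,0.004],"grip":50},{"linear":[0.231,0.006,-0.003],"rotation":[0.754,-0.004,0.004],"grip":50}]'; python3 go.py old 0 37; python3 - <<'E'
from h import *
p,d=capture("wrist"); cv2.imwrite("pics/w1.png",p[:,:,::-1])
p,d=capture("top"); cv2.imwrite("pics/t1.png",cv2.resize(p[140:350,80:500,::-1],(800,400)))
E
```

```text
time_s: 1.65
eef_pos: [441.5, 154.9, 130.5]
ee_rot: [0.707, 0.026, 0.706, -0.026]
force: [-0.3, -0.5, 0.2]
grip_width: 0.584
(np.float64(441.4743466603059), np.float64(154.28834081754846))
t 1.65 lin [ 0.3116 -0.0023 -0.0002] rot [ 0.0086  0.0011 -0.0007] grip 49.87786322867582
```

View pics/w1.png

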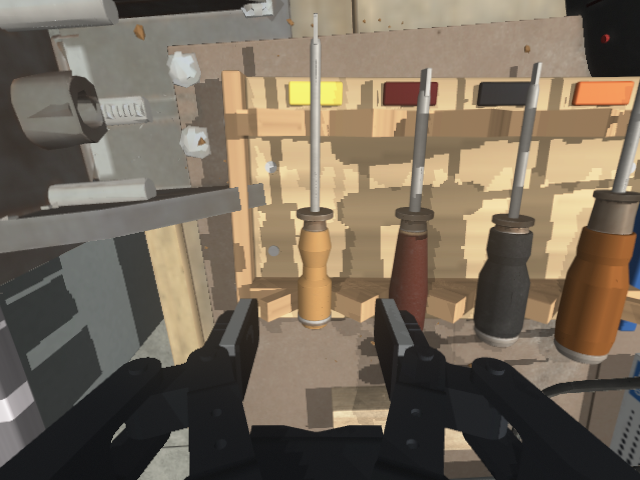

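View pics/t1.png

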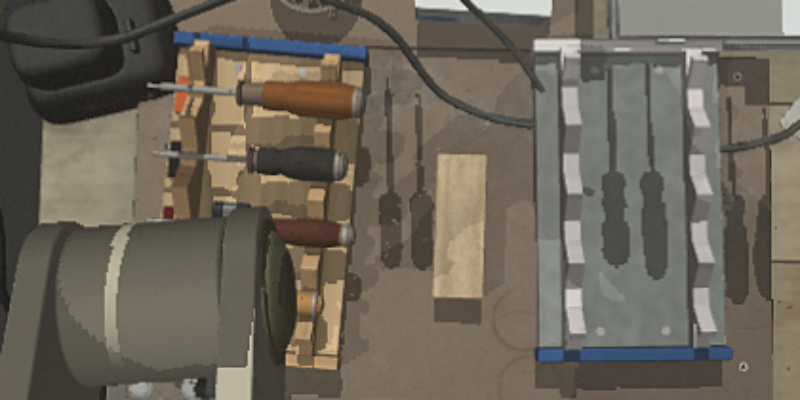

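Wrist view: yellow (tag and driver) is centred between the jaws at u≈315, with the waist at v≈255. The order by tags is yellow, maroon, black, amber. Descend and grip.

```bash
python3 -m jog '[{"linear":[0.1,-0.002,0],"rotation":[0.009,0,0],"grip":50},{"linear":[0.2,-0.002,0],"rotation":[0.009,0,0],"grip":50},{"linear":[0.27,-0.002,0],"rotation":[0.009,0,0],"grip":50},{"linear":[0.312,-0.002,0],"rotation":[0.009,0,0],"grip":50},{"linear":[0.312,-0.002,0],"rotation":[0.009,0,0],"grip":50},{"linear":[0.312,-0.002,0],"rotation":[0.009,0,0],"grip":50},{"linear":[0.312,-0.002,0],"rotation":[0.009,0,0],"grip":5},{"linear":[0.312,-0.002,0],"rotation":[0.009,0,0],"grip":5},{"linear":[0.312,-0.002,0],"rotation":[0.009,0,0],"grip":5},{"linear":[0.312,-0.002,0],"rotation":[0.009,0,0],"grip":5},{"linear":[0.312,-0.002,0],"rotation":[0.009,0,0],"grip":5},{"linear":[0.312,-0.002,0],"rotation":[0.009,0,0],"grip":5},{"linear":[0.312,-0.002,0],"rotation":[0.009,0,0],"grip":5}]' 60; python3 go.py new 3 140; python3 - <<'E'
from h import *
p,d=capture("wrist"); cv2.imwrite("pics/w2.png",p[:,:,::-1])
E
```

```text
time_s: 2.83
eef_pos: [442.9, 154.3, 38.7]
ee_rot: [0.708, 0.027, 0.705, -0.027]
force: [-0.4, 0.6, 6.3]
grip_width: 0.227
(np.float64(626.2575137418053), np.float64(-191.4184419388213))
t 2.8333 lin [-0.3355 -1.1021  0.699 ] rot [-0.1771  0.0092 -0.0014] grip 19.416383980532338
```

View pics/w2.png

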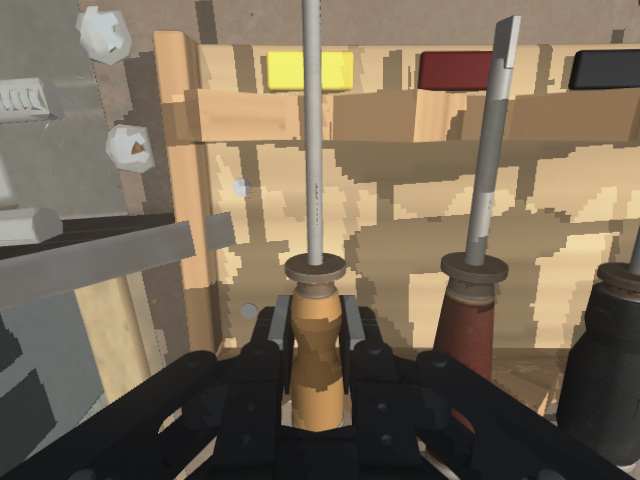

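```bash
python3 -m jog '[{"linear":[-0.1,0,0],"rotation":[0,0,0],"grip":5},{"linear":[-0.2,0,0],"rotation":[0,0,0],"grip":5},{"linear":[-0.336,0,0],"rotation":[0,0,0],"grip":5},{"linear":[-0.336,0,0],"rotation":[0,0,0],"grip":5},{"linear":[-0.336,0,0],"rotation":[0,0,0],"grip":5}]' ; python3 go.py new 3 140;  python3 - <<'E'
from h import *
W=np.load("topW.npy").reshape(-1,3); W=W[~np.isnan(W[:,0])]
for y in range(40,-110,-15):
    s=W[(abs(W[:,1]-y)<7.5)&(W[:,2]>8)&(W[:,0]>560)&(W[:,0]<715)]
    h=[(int(a),int(b)) for a,_,b in s[s[:,0].argsort()][::max(1,len(s)//5)]] ; print(y,len(s),h)
p,d=capture("wrist"); cv2.imwrite("pics/w3.png",p[:,:,::-1])
p,d=load("top"); cv2.imwrite("pics/c3.png",cv2.resize(p[90:260,250:490,::-1],(790,560),interpolation=cv2.INTER_CUBIC))
E
```

```text
time_s: 3.3
eef_pos: [443.4, 154.4, 141.6]
ee_rot: [0.71, 0.027, 0.703, -0.026]
force: [-0.1, 1.2, -2.5]
grip_width: 0.222
(np.float64(626.2575137418053), np.float64(-191.4184419388213))
t 3.3 lin [ 0.01   -1.103   0.6954] rot [-0.1765  0.0192 -0.0026] grip 18.99524236450459
40 71 [(658, 39), (667, 47), (671, 52), (674, 53), (676, 62), (683, 62)]
25 126 [(643, 22), (653, 33), (659, 43), (706, 39), (707, 23), (714, 41)]
10 606 [(561, 29), (705, 456), (707, 425), (709, 458), (712, 468), (714, 412)]
-5 1286 [(561, 30), (696, 444), (699, 490), (702, 416), (706, 372), (714, 350)]
-20 1280 [(560, 25), (691, 462), (694, 442), (697, 416), (704, 16)]
-35 1019 [(560, 28), (692, 453), (695, 436), (698, 489), (704, 422), (714, 335)]
-50 481 [(607, 9), (698, 468), (701, 469), (704, 481), (708, 41), (714, 38)]
-65 174 [(605, 8), (664, 35), (675, 40), (702, 31), (706, 42), (714, 41)]
-80 331 [(561, 19), (609, 8), (650, 27), (673, 34), (702, 39), (714, 42)]
-95 661 [(561, 23), (587, 21), (616, 21), (644, 20), (670, 32), (714, 40)]
```

View pics/w3.png

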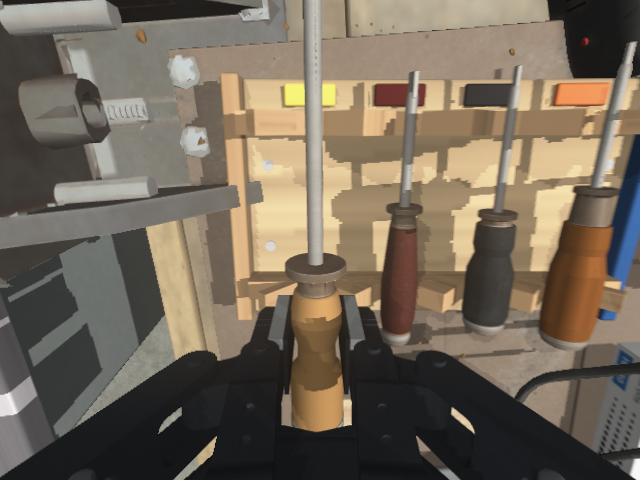

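View pics/c3.png

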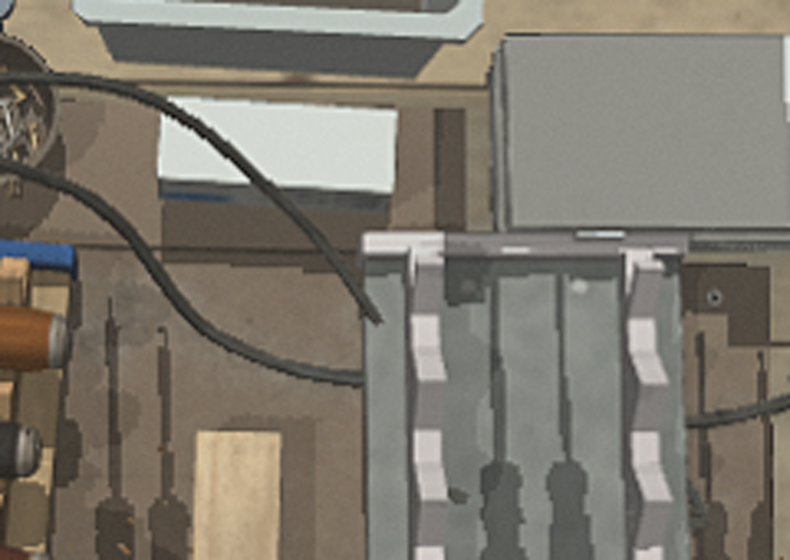

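```bash
python3 -m jog '[{"linear":[0,-0.1,0.06],"rotation":[-0.05,0,0],"grip":5},{"linear":[0,-0.2,0.12],"rotation":[-0.1,0.02,0],"grip":5},{"linear":[0,-0.3,0.18],"rotation":[-0.177,0.02,0],"grip":5},{"linear":[0,-0.4,0.25],"rotation":[-0.177,0.02,0],"grip":5},{"linear":[0,-0.5,0.31],"rotation":[-0.177,0.02,0],"grip":5},{"linear":[0,-0.6,0.38],"rotation":[-0.177,0.02,0],"grip":5},{"linear":[0,-0.7,0.45],"rotation":[-0.177,0.02,0],"grip":5},{"linear":[0,-0.8,0.51],"rotation":[-0.177,0.02,0],"grip":5},{"linear":[0,-0.9,0.58],"rotation":[-0.177,0.02,0],"grip":5},{"linear":[0,-0.98,0.64],"rotation":[-0.177,0.02,0],"grip":5},{"linear":[0,-1,0.69],"rotation":[-0.177,0.02,0],"grip":5},{"linear":[0,-1,0.69],"rotation":[-0.177,0.02,0],"grip":5}]' ; python3 go.py new 3 70;  python3 - <<'E'
from h import *
p,d=capture("wrist"); cv2.imwrite("pics/w4.png",p[:,:,::-1])
p,d=capture("side"); cv2.imwrite("pics/s4.png",p[:,:,::-1])
E
```

```text
time_s: 4.35
eef_pos: [626.7, -162.8, 138.2]
ee_rot: [0.705, -0.003, 0.709, 0.004]
force: [0.1, -0.3, -1.3]
grip_width: 0.231
(np.float64(626.2575137418053), np.float64(-191.4184419388213))
t 4.35 lin [ 0.2273 -0.096  -0.0011] rot [-0.0042 -0.0119 -0.0039] grip 19.689802092539757
```

View pics/w4.png

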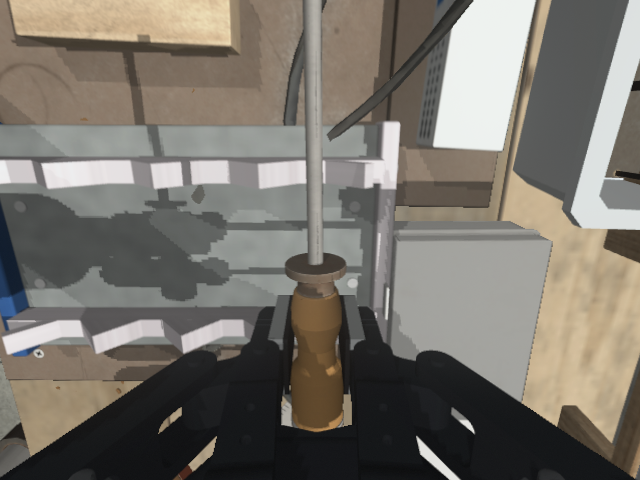

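View pics/s4.png

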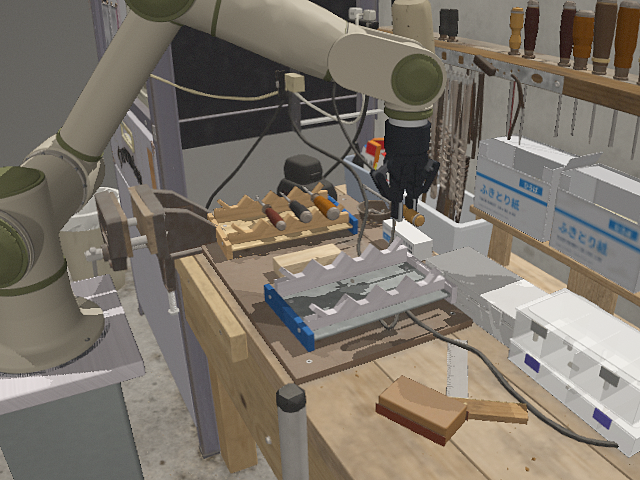

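```bash
cat > prof.py <<'E'
from h import *
c=calibration("wrist"); p,d=capture("wrist"); W=cloud(c,d).reshape(-1,3); W=W[~np.isnan(W[:,0])]
yaw=.012; C=np.array([536,-170.5])
L=(W[:,:2]-C)@np.array([[np.cos(yaw),-np.sin(yaw)],[np.sin(yaw),np.cos(yaw)]])
for y in(58,-58):
    print(y,[(x,int(np.percentile(s,90))) for x in range(-150,160,6) if len(s:=W[(abs(L[:,0]-x)<3)&(abs(L[:,1]-y)<5)&(W[:,2]<90)][:,2])>5])
for x in (-110,0,110):
    print(x,[(y,int(np.percentile(s,80))) for y in range(-100,100,4) if len(s:=W[(abs(L[:,0]-x)<12)&(abs(L[:,1]-y)<2)&(W[:,2]<90)][:,2])>5])
E
python3 prof.py
```

```text
58 [(-102, 55), (-96, 52), (-90, 52), (-84, 52), (-78, 59), (-72, 65), (-66, 71), (-60, 73), (-54, 68), (-48, 62), (-42, 56), (-36, 52), (-30, 52), (-24, 52), (-18, 59), (-12, 65), (-6, 70), (0, 73), (6, 68), (12, 62), (18, 56), (24, 52), (30, 52), (36, 53), (42, 59), (48, 65), (54, 71), (60, 73), (66, 68), (72, 62), (78, 56), (84, 52), (96, 53), (102, 59), (108, 65), (114, 71), (120, 73), (126, 68), (132, 52), (138, 34), (144, 33), (156, 0)]
-58 [(-150, 33), (-144, 33), (-138, 42), (-132, 42), (-126, 42), (-120, 63), (-114, 59), (-108, 53), (-102, 46), (-96, 42), (-90, 42), (-84, 42), (-78, 49), (-72, 55), (-66, 60), (-60, 63), (-54, 58), (-48, 52), (-42, 46), (-36, 42), (-30, 42), (-24, 42), (-18, 49), (-12, 55), (-6, 61), (0, 63), (6, 58), (12, 52), (18, 46), (24, 42), (30, 42), (36, 43), (42, 47), (72, 48), (102, 49), (108, 49), (138, 33), (144, 41), (150, 44), (156, 44)]
-110 [(-100, 0), (-84, 21), (-80, 22), (-76, 22), (-64, 59), (-60, 59), (-56, 59), (-52, 53), (-48, 22), (-44, 22), (-40, 22), (-36, 22), (-32, 22), (-28, 22), (-24, 22), (-20, 21), (-16, 21), (-12, 21), (-8, 21
[... 393 characters left out ...]
32, 21), (-28, 22), (-24, 21), (-20, 21), (-16, 21), (-12, 21), (-8, 22), (-4, 22), (0, 21), (4, 21), (8, 22), (12, 22), (16, 22), (20, 22), (24, 21), (28, 22), (32, 22), (36, 22), (40, 22), (44, 22), (52, 70), (56, 70), (60, 71), (64, 68), (68, 21), (72, 22), (76, 22), (80, 21), (84, 21), (88, 0), (92, 0), (96, 0)]
110 [(-100, 0), (-64, 49), (-60, 49), (-40, 21), (-36, 21), (-32, 22), (-28, 22), (-24, 21), (-20, 22), (-16, 21), (-12, 22), (-8, 21), (-4, 21), (0, 21), (4, 21), (8, 21), (12, 21), (16, 21), (20, 21), (24, 21), (28, 22), (32, 22), (36, 21), (40, 21), (44, 21), (52, 70), (56, 70), (60, 70), (64, 67), (68, 21), (72, 21), (76, 21), (80, 22), (84, 24), (88, 27), (92, 29), (96, 29)]
```

Rack profile from the wrist depth: teeth peaks at 0/±60 and floors at 42/52 match my rack frame to within 1 mm. Lowering yellow.

```bash
python3 -m jog '[{"linear":[0.08,-0.096,0],"rotation":[0,-0.012,-0.004],"grip":5},{"linear":[0.16,-0.096,0],"rotation":[0,-0.012,-0.004],"grip":5},{"linear":[0.23,-0.096,0],"rotation":[0,-0.012,-0.004],"grip":5},{"linear":[0.28,-0.096,0],"rotation":[0,-0.012,-0.004],"grip":5},{"linear":[0.31,-0.096,0],"rotation":[0,-0.012,-0.004],"grip":5},{"linear":[0.325,-0.096,0],"rotation":[0,-0.012,-0.004],"grip":5},{"linear":[0.33,-0.096,0],"rotation":[0,-0.012,-0.004],"grip":5},{"linear":[0.33,-0.096,0],"rotation":[0,-0.012,-0.004],"grip":5}]' ; python3 go.py new 3 38.5;  python3 - <<'E'
from h import *
p,d=capture("wrist"); cv2.imwrite("pics/w5.png",p[:,:,::-1])
E
```

```text
time_s: 5.17
eef_pos: [625.1, -188.2, 40.9]
ee_rot: [0.707, -0.005, 0.707, 0.005]
force: [-0.8, 0.3, -0.4]
grip_width: 0.223
(np.float64(626.2575137418053), np.float64(-191.4184419388213))
t 5.1667 lin [ 0.0079 -0.0106  0.0038] rot [0.0021 0.0003 0.    ] grip 19.057869225797432
```

View pics/w5.png

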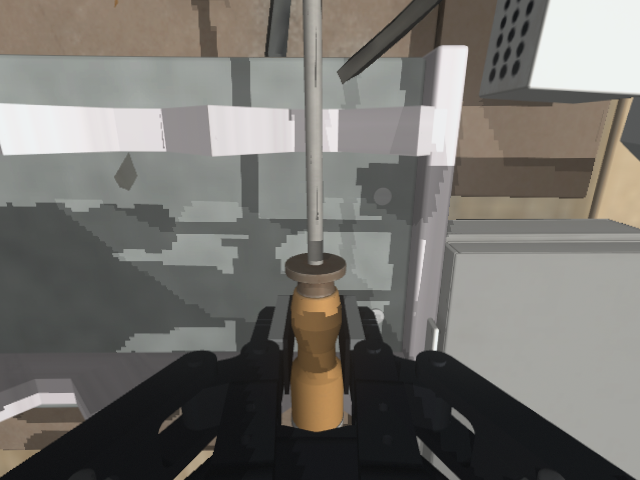

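```bash
python3 -m jog '[{"linear":[0.004,-0.01,0.003],"rotation":[0,0,0],"grip":5},{"linear":[0.008,-0.01,0.003],"rotation":[0,0,0],"grip":5},{"linear":[0.01,-0.01,0.003],"rotation":[0,0,0],"grip":5},{"linear":[0.01,-0.01,0.003],"rotation":[0,0,0],"grip":50},{"linear":[0.01,-0.01,0.003],"rotation":[0,0,0],"grip":50},{"linear":[0.01,-0.01,0.003],"rotation":[0,0,0],"grip":50},{"linear":[0.01,-0.01,0.003],"rotation":[0,0,0],"grip":50},{"linear":[0.01,-0.01,0.003],"rotation":[0,0,0],"grip":50}]'
python3 -m jog '[{"linear":[-0.05,0,0],"rotation":[0,0,0],"grip":50},{"linear":[-0.15,0,0],"rotation":[0,0,0],"grip":50},{"linear":[-0.25,0,0],"rotation":[0,0,0],"grip":50},{"linear":[-0.35,0,0],"rotation":[0,0,0],"grip":50},{"linear":[-0.35,0,0],"rotation":[0,0,0],"grip":50}]'
python3 go.py old 1 140;  python3 - <<'E'
from h import *
p,d=capture("wrist"); cv2.imwrite("pics/w6.png",p[:,:,::-1])
E
```

```text
time_s: 5.88
eef_pos: [626.2, -191.4, 38.3]
ee_rot: [0.707, -0.005, 0.707, 0.004]
force: [0.7, 0.9, -0.5]
grip_width: 0.584
time_s: 6.3
eef_pos: [628.3, -192.4, 150.1]
ee_rot: [0.711, -0.006, 0.703, 0.003]
force: [1.0, -0.1, 0.5]
grip_width: 0.586
(np.float64(501.2965645255417), np.float64(149.6729047943474))
t 6.3 lin [ 0.0235  1.1457 -0.4087] rot [0.1802 0.0207 0.0096] grip 50.045269255672665
```

View pics/w6.png

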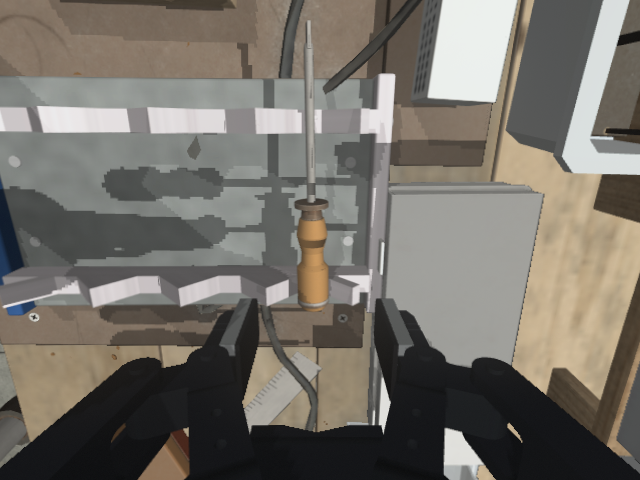

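Yellow lies in both notches of the slot farthest from blue. Next is maroon.

```bash
python3 -m jog '[{"linear":[0.01,0.13,-0.05],"rotation":[0.05,0.02,0.01],"grip":50},{"linear":[0.02,0.26,-0.1],"rotation":[0.1,0.02,0.01],"grip":50},{"linear":[0.02,0.39,-0.15],"rotation":[0.18,0.02,0.01],"grip":50},{"linear":[0.02,0.52,-0.2],"rotation":[0.18,0.02,0.01],"grip":50},{"linear":[0.02,0.64,-0.25],"rotation":[0.18,0.02,0.01],"grip":50},{"linear":[0.02,0.76,-0.3],"rotation":[0.18,0.02,0.01],"grip":50},{"linear":[0.02,0.88,-0.35],"rotation":[0.18,0.02,0.01],"grip":50},{"linear":[0.02,1,-0.41],"rotation":[0.18,0.02,0.01],"grip":50},{"linear":[0.02,1,-0.41],"rotation":[0.18,0.02,0.01],"grip":50},{"linear":[0.02,1,-0.41],"rotation":[0.18,0.02,0.01],"grip":50}]'; python3 go.py old 1 38
```

```text
time_s: 7.18
eef_pos: [499.5, 107.8, 138.5]
ee_rot: [0.705, 0.027, 0.708, -0.025]
force: [0.3, 0.1, 0.2]
grip_width: 0.582
(np.float64(501.2965645255417), np.float64(149.6729047943474))
t 7.1833 lin [ 0.3353  0.139  -0.003 ] rot [ 0.0063 -0.0091 -0.0032] grip 49.71381014961142
```

```bash
python3 -m jog '[{"linear":[0,0.1,-0.003],"rotation":[0.006,-0.009,-0.003],"grip":50},{"linear":[0.05,0.139,-0.003],"rotation":[0.006,-0.009,-0.003],"grip":50},{"linear":[0.12,0.139,-0.003],"rotation":[0.006,-0.009,-0.003],"grip":50},{"linear":[0.2,0.139,-0.003],"rotation":[0.006,-0.009,-0.003],"grip":50},{"linear":[0.28,0.139,-0.003],"rotation":[0.006,-0.009,-0.003],"grip":50},{"linear":[0.335,0.139,-0.003],"rotation":[0.006,-0.009,-0.003],"grip":50},{"linear":[0.335,0.139,-0.003],"rotation":[0.006,-0.009,-0.003],"grip":50},{"linear":[0.335,0.139,-0.003],"rotation":[0.006,-0.009,-0.003],"grip":50}]'; python3 go.py old 1 38;  python3 - <<'E'
from h import *
p,d=capture("wrist"); cv2.imwrite("pics/w7.png",p[:,:,::-1])
E
```

```text
time_s: 7.85
eef_pos: [501.4, 148.8, 37.5]
ee_rot: [0.706, 0.028, 0.707, -0.028]
force: [-0.0, -0.9, -0.0]
grip_width: 0.589
(np.float64(501.2965645255417), np.float64(149.6729047943474))
t 7.85 lin [-0.0015  0.0029 -0.0007] rot [-0.0022 -0.0033  0.0004] grip 50.312820116865296
```

View pics/w7.png

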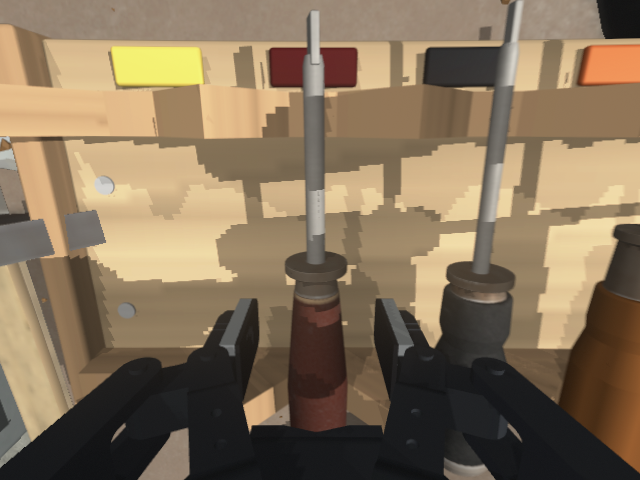

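```bash
python3 -m jog '[{"linear":[0,0.003,0],"rotation":[0,0,0],"grip":5},{"linear":[0,0.003,0],"rotation":[0,0,0],"grip":5},{"linear":[0,0.003,0],"rotation":[0,0,0],"grip":5},{"linear":[0,0.003,0],"rotation":[0,0,0],"grip":5},{"linear":[0,0.003,0],"rotation":[0,0,0],"grip":5},{"linear":[0,0.003,0],"rotation":[0,0,0],"grip":5}]' 60;python3 -m jog '[{"linear":[-0.06,0,0],"rotation":[0,0,0],"grip":5},{"linear":[-0.15,0,0],"rotation":[0,0,0],"grip":5},{"linear":[-0.25,0,0],"rotation":[0,0,0],"grip":5},{"linear":[-0.34,0,0],"rotation":[0,0,0],"grip":5},{"linear":[-0.34,0,0],"rotation":[0,0,0],"grip":5}]'; python3 go.py new 2 140
```

```text
time_s: 8.4
eef_pos: [502.7, 149.9, 39.8]
ee_rot: [0.707, 0.028, 0.706, -0.028]
force: [-0.8, -0.9, 5.9]
grip_width: 0.218
time_s: 8.82
eef_pos: [504.8, 150.1, 147.3]
ee_rot: [0.711, 0.028, 0.702, -0.027]
force: [1.1, -0.4, -0.1]
grip_width: 0.22
(np.float64(566.2618336899656), np.float64(-192.13842465894572))
t 8.8167 lin [ 0.0261 -1.1214  0.2926] rot [-0.1795  0.0244 -0.0022] grip 18.783705990108775
```

```bash
python3 -m jog '[{"linear":[0.01,-0.13,0.03],"rotation":[-0.05,0.02,0],"grip":5},{"linear":[0.02,-0.26,0.07],"rotation":[-0.1,0.02,0],"grip":5},{"linear":[0.02,-0.39,0.1],"rotation":[-0.18,0.02,0],"grip":5},{"linear":[0.02,-0.52,0.13],"rotation":[-0.18,0.02,0],"grip":5},{"linear":[0.02,-0.64,0.17],"rotation":[-0.18,0.02,0],"grip":5},{"linear":[0.02,-0.76,0.2],"rotation":[-0.18,0.02,0],"grip":5},{"linear":[0.02,-0.88,0.24],"rotation":[-0.18,0.02,0],"grip":5},{"linear":[0.02,-1,0.29],"rotation":[-0.18,0.02,0],"grip":5},{"linear":[0.02,-1,0.29],"rotation":[-0.18,0.02,0],"grip":5},{"linear":[0.02,-1,0.29],"rotation":[-0.18,0.02,0],"grip":5}]'; python3 go.py new 2 39.5;  python3 - <<'E'
from h import *
p,d=capture("wrist"); cv2.imwrite("pics/w8.png",p[:,:,::-1])
E
```

```text
time_s: 9.65
eef_pos: [568.2, -157.3, 141.2]
ee_rot: [0.708, -0.003, 0.706, 0.004]
force: [0.2, 0.9, -1.4]
grip_width: 0.216
(np.float64(566.2618336899656), np.float64(-192.13842465894572))
t 9.65 lin [ 0.3389 -0.1164 -0.008 ] rot [-0.0048  0.0035 -0.0027] grip 18.42288620240854
```

View pics/w8.png

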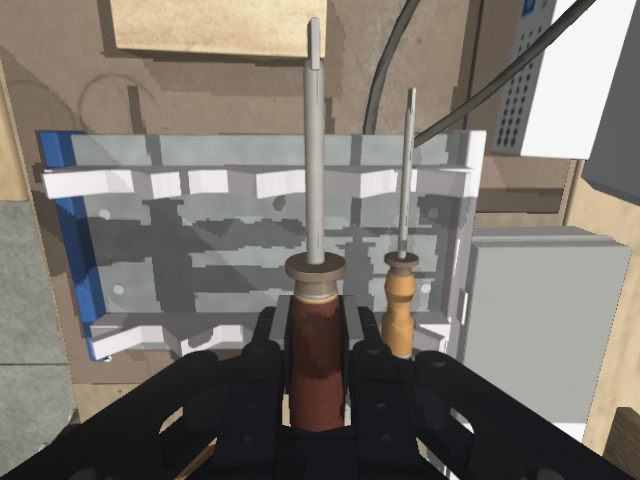

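```bash
python3 -m jog '[{"linear":[0,-0.1,-0.007],"rotation":[-0.004,0,0],"grip":5},{"linear":[0.06,-0.116,-0.007],"rotation":[-0.004,0,0],"grip":5},{"linear":[0.14,-0.116,-0.007],"rotation":[-0.004,0,0],"grip":5},{"linear":[0.22,-0.116,-0.007],"rotation":[-0.004,0,0],"grip":5},{"linear":[0.28,-0.116,-0.007],"rotation":[-0.004,0,0],"grip":5},{"linear":[0.31,-0.116,-0.007],"rotation":[-0.004,0,0],"grip":5},{"linear":[0.33,-0.116,-0.007],"rotation":[-0.004,0,0],"grip":5},{"linear":[0.338,-0.116,-0.007],"rotation":[-0.004,0,0],"grip":5},{"linear":[0.338,-0.116,-0.007],"rotation":[-0.004,0,0],"grip":5}]'; python3 go.py new 2 39.5
```

```text
time_s: 10.45
eef_pos: [566.8, -190.2, 40.5]
ee_rot: [0.708, -0.004, 0.706, 0.005]
force: [-0.2, -0.5, -1.1]
grip_width: 0.219
(np.float64(566.2618336899656), np.float64(-192.13842465894572))
t 10.45 lin [ 0.0034 -0.0065 -0.0018] rot [ 0.004   0.0044 -0.0026] grip 18.688921001141207
```

```bash
python3 -m jog '[{"linear":[0.004,-0.006,-0.002],"rotation":[0,0,0],"grip":5},{"linear":[0.004,-0.006,-0.002],"rotation":[0,0,0],"grip":5},{"linear":[0.004,-0.006,-0.002],"rotation":[0,0,0],"grip":48},{"linear":[0.004,-0.006,-0.002],"rotation":[0,0,0],"grip":48},{"linear":[0.004,-0.006,-0.002],"rotation":[0,0,0],"grip":48},{"linear":[0.004,-0.006,-0.002],"rotation":[0,0,0],"grip":48},{"linear":[0.004,-0.006,-0.002],"rotation":[0,0,0],"grip":48}]'
python3 -m jog '[{"linear":[-0.05,0,0],"rotation":[0,0,0],"grip":48},{"linear":[-0.15,0,0],"rotation":[0,0,0],"grip":48},{"linear":[-0.25,0,0],"rotation":[0,0,0],"grip":48},{"linear":[-0.35,0,0],"rotation":[0,0,0],"grip":48},{"linear":[-0.35,0,0],"rotation":[0,0,0],"grip":48}]'
python3 go.py old 2 140;  python3 - <<'E'
from h import *
p,d=capture("wrist"); cv2.imwrite("pics/w9.png",p[:,:,::-1])
E
```

```text
time_s: 11.03
eef_pos: [566.2, -192.1, 39.5]
ee_rot: [0.708, -0.004, 0.706, 0.005]
force: [-0.3, -0.2, -0.3]
grip_width: 0.559
time_s: 11.45
eef_pos: [568.2, -193.3, 150.7]
ee_rot: [0.711, -0.006, 0.703, 0.004]
force: [0.2, -1.3, 0.7]
grip_width: 0.561
(np.float64(561.1187823907775), np.float64(145.05746877114638))
t 11.45 lin [ 0.031   1.1283 -0.008 ] rot [0.1821 0.0227 0.007 ] grip 47.870932280376486
```

View pics/w9.png

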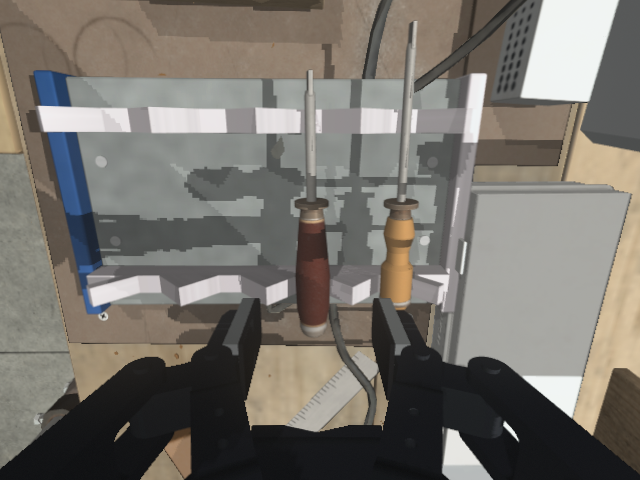

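Maroon lies well next to yellow. Next is black.

```bash
python3 -m jog '[{"linear":[0.01,0.13,0],"rotation":[0.05,0.02,0],"grip":50},{"linear":[0.02,0.26,0],"rotation":[0.1,0.02,0],"grip":50},{"linear":[0.02,0.39,0],"rotation":[0.18,0.02,0],"grip":50},{"linear":[0.02,0.52,0],"rotation":[0.18,0.02,0],"grip":50},{"linear":[0.02,0.64,0],"rotation":[0.18,0.02,0],"grip":50},{"linear":[0.02,0.76,0],"rotation":[0.18,0.02,0],"grip":50},{"linear":[0.03,0.88,-0.005],"rotation":[0.18,0.02,0],"grip":50},{"linear":[0.03,1,-0.008],"rotation":[0.18,0.02,0.007],"grip":50},{"linear":[0.03,1,-0.008],"rotation":[0.18,0.02,0.007],"grip":50},{"linear":[0.03,1,-0.008],"rotation":[0.18,0.02,0.007],"grip":50}]'; python3 go.py old 2 39
```

```text
time_s: 12.33
eef_pos: [560.0, 108.6, 136.8]
ee_rot: [0.705, 0.026, 0.708, -0.025]
force: [0.8, -0.5, -0.3]
grip_width: 0.582
(np.float64(561.1187823907775), np.float64(145.05746877114638))
t 12.3333 lin [ 0.3263  0.121  -0.0036] rot [ 0.008  -0.0083 -0.0031] grip 49.689416400328625
```

```bash
python3 -m jog '[{"linear":[0,0.1,-0.003],"rotation":[0.008,-0.008,-0.003],"grip":50},{"linear":[0.05,0.121,-0.003],"rotation":[0.008,-0.008,-0.003],"grip":50},{"linear":[0.12,0.121,-0.003],"rotation":[0.008,-0.008,-0.003],"grip":50},{"linear":[0.2,0.121,-0.003],"rotation":[0.008,-0.008,-0.003],"grip":50},{"linear":[0.28,0.121,-0.003],"rotation":[0.008,-0.008,-0.003],"grip":50},{"linear":[0.326,0.121,-0.003],"rotation":[0.008,-0.008,-0.003],"grip":50},{"linear":[0.326,0.121,-0.003],"rotation":[0.008,-0.008,-0.003],"grip":50},{"linear":[0.326,0.121,-0.003],"rotation":[0.008,-0.008,-0.003],"grip":50}]'; python3 go.py old 2 39;  python3 - <<'E'
from h import *
p,d=capture("wrist"); cv2.imwrite("pics/w10.png",p[:,:,::-1])
E
```

```text
time_s: 13.0
eef_pos: [561.2, 144.0, 38.6]
ee_rot: [0.706, 0.028, 0.707, -0.028]
force: [-0.2, 0.1, 0.7]
grip_width: 0.583
(np.float64(561.1187823907775), np.float64(145.05746877114638))
t 13.0 lin [-0.0014  0.0034 -0.0005] rot [-0.0026 -0.0034  0.0005] grip 49.78099340431934
```

View pics/w10.png

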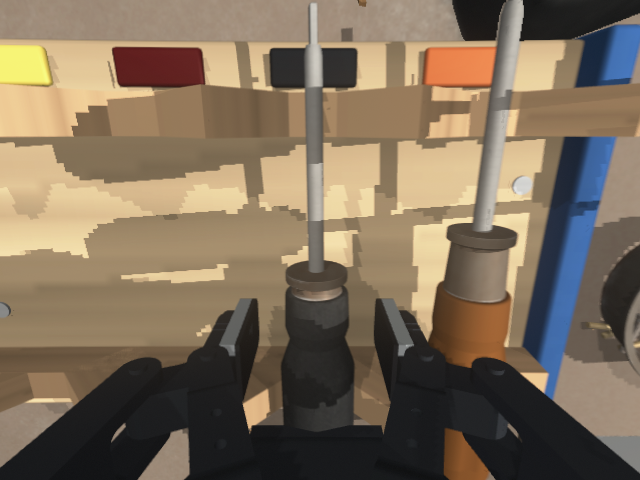

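```bash
python3 -m jog '[{"linear":[0,0.003,0],"rotation":[0,0,0],"grip":5},{"linear":[0,0.003,0],"rotation":[0,0,0],"grip":5},{"linear":[0,0.003,0],"rotation":[0,0,0],"grip":5},{"linear":[0,0.003,0],"rotation":[0,0,0],"grip":5},{"linear":[0,0.003,0],"rotation":[0,0,0],"grip":5},{"linear":[0,0.003,0],"rotation":[0,0,0],"grip":5}]' 60;python3 -m jog '[{"linear":[-0.06,0,0],"rotation":[0,0,0],"grip":5},{"linear":[-0.15,0,0],"rotation":[0,0,0],"grip":5},{"linear":[-0.25,0,0],"rotation":[0,0,0],"grip":5},{"linear":[-0.34,0,0],"rotation":[0,0,0],"grip":5},{"linear":[-0.34,0,0],"rotation":[0,0,0],"grip":5}]'; python3 go.py new 1 140
```

```text
time_s: 13.55
eef_pos: [562.7, 144.9, 41.1]
ee_rot: [0.708, 0.028, 0.706, -0.028]
force: [-1.3, -0.6, 5.0]
grip_width: 0.287
time_s: 13.97
eef_pos: [564.8, 145.1, 149.3]
ee_rot: [0.711, 0.028, 0.702, -0.027]
force: [-0.1, 0.1, 0.1]
grip_width: 0.288
(np.float64(506.2661536381258), np.float64(-192.85840737907012))
t 13.9667 lin [ 0.028  -1.1385 -0.1068] rot [-0.1804  0.0263 -0.0016] grip 24.631688261169344
```

```bash
python3 -m jog '[{"linear":[0.01,-0.13,-0.01],"rotation":[-0.05,0.02,0],"grip":5},{"linear":[0.02,-0.26,-0.02],"rotation":[-0.1,0.02,0],"grip":5},{"linear":[0.02,-0.39,-0.03],"rotation":[-0.18,0.02,0],"grip":5},{"linear":[0.02,-0.52,-0.05],"rotation":[-0.18,0.02,0],"grip":5},{"linear":[0.02,-0.64,-0.06],"rotation":[-0.18,0.02,0],"grip":5},{"linear":[0.02,-0.76,-0.08],"rotation":[-0.18,0.02,0],"grip":5},{"linear":[0.02,-0.88,-0.1],"rotation":[-0.18,0.02,0],"grip":5},{"linear":[0.02,-1,-0.107],"rotation":[-0.18,0.02,0],"grip":5},{"linear":[0.02,-1,-0.107],"rotation":[-0.18,0.02,0],"grip":5},{"linear":[0.02,-1,-0.107],"rotation":[-0.18,0.02,0],"grip":5}]'; python3 go.py new 1 40.5;  python3 - <<'E'
from h import *
p,d=capture("wrist"); cv2.imwrite("pics/w11.png",p[:,:,::-1])
E
```

```text
time_s: 14.8
eef_pos: [509.0, -152.8, 142.4]
ee_rot: [0.708, -0.003, 0.706, 0.003]
force: [0.2, -0.3, -1.2]
grip_width: 0.289
(np.float64(506.2661536381258), np.float64(-192.85840737907012))
t 14.8 lin [ 0.3396 -0.1336 -0.0115] rot [-0.0063  0.0067 -0.0013] grip 24.701898466340598
```

View pics/w11.png

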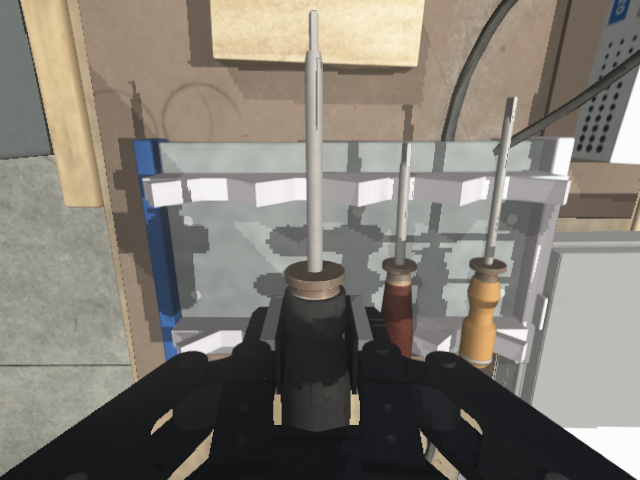

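```bash
python3 -m jog '[{"linear":[0,-0.1,-0.011],"rotation":[-0.006,0.006,0],"grip":5},{"linear":[0.06,-0.134,-0.011],"rotation":[-0.006,0.006,0],"grip":5},{"linear":[0.14,-0.134,-0.011],"rotation":[-0.006,0.006,0],"grip":5},{"linear":[0.22,-0.134,-0.011],"rotation":[-0.006,0.006,0],"grip":5},{"linear":[0.28,-0.134,-0.011],"rotation":[-0.006,0.006,0],"grip":5},{"linear":[0.31,-0.134,-0.011],"rotation":[-0.006,0.006,0],"grip":5},{"linear":[0.33,-0.134,-0.011],"rotation":[-0.006,0.006,0],"grip":5},{"linear":[0.338,-0.134,-0.011],"rotation":[-0.006,0.006,0],"grip":5},{"linear":[0.338,-0.134,-0.011],"rotation":[-0.006,0.006,0],"grip":5}]'; python3 go.py new 1 40.5
```

```text
time_s: 15.6
eef_pos: [507.1, -191.2, 41.6]
ee_rot: [0.707, -0.005, 0.707, 0.005]
force: [-0.6, 0.4, 0.1]
grip_width: 0.291
(np.float64(506.2661536381258), np.float64(-192.85840737907012))
t 15.6 lin [ 0.0036 -0.0055 -0.0028] rot [ 0.0051  0.0013 -0.0015] grip 24.809932733885912
```

```bash
python3 -m jog '[{"linear":[0.004,-0.005,-0.003],"rotation":[0,0,0],"grip":5},{"linear":[0.005,-0.005,-0.003],"rotation":[0,0,0],"grip":5},{"linear":[0.005,-0.005,-0.003],"rotation":[0,0,0],"grip":48},{"linear":[0.005,-0.005,-0.003],"rotation":[0,0,0],"grip":48},{"linear":[0.005,-0.005,-0.003],"rotation":[0,0,0],"grip":48},{"linear":[0.005,-0.005,-0.003],"rotation":[0,0,0],"grip":48},{"linear":[0.005,-0.005,-0.003],"rotation":[0,0,0],"grip":48}]'
python3 -m jog '[{"linear":[-0.05,0,0],"rotation":[0,0,0],"grip":48},{"linear":[-0.15,0,0],"rotation":[0,0,0],"grip":48},{"linear":[-0.25,0,0],"rotation":[0,0,0],"grip":48},{"linear":[-0.35,0,0],"rotation":[0,0,0],"grip":48},{"linear":[-0.35,0,0],"rotation":[0,0,0],"grip":48}]'
python3 - <<'E'
from h import *
p,d=capture("wrist"); cv2.imwrite("pics/w12.png",p[:,:,::-1])
E
python3 go.py old 3 140 -0.17
```

```text
time_s: 16.18
eef_pos: [506.2, -192.7, 40.1]
ee_rot: [0.707, -0.005, 0.707, 0.005]
force: [0.0, -0.1, 0.4]
grip_width: 0.562
time_s: 16.6
eef_pos: [508.2, -194.1, 150.7]
ee_rot: [0.71, -0.007, 0.704, 0.004]
force: [1.0, -0.1, 0.7]
grip_width: 0.564
(np.float64(620.9410002560132), np.float64(140.44203274794532))
t 16.65 lin [0.0254 1.1077 0.3949] rot [ 0.183  -0.3285 -0.011 ] grip 47.96000569323575
```

View pics/w12.png

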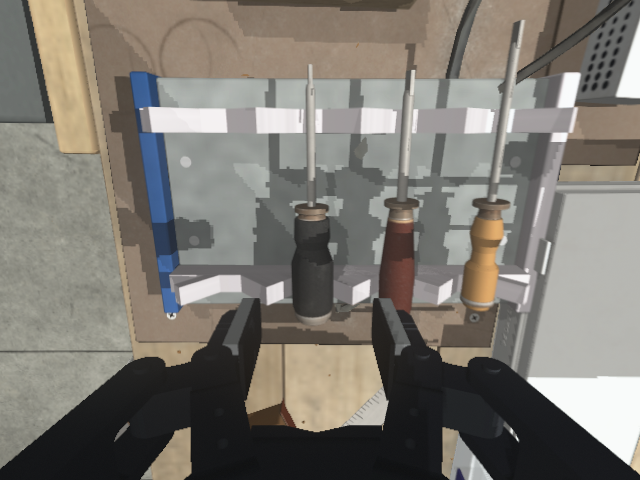

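```bash
python3 - <<'E'
from h import *
W=np.load("topW.npy").reshape(-1,3); W=W[~np.isnan(W[:,0])]
s=W[(W[:,2]>85)&(W[:,0]>450)&(W[:,0]<760)&(W[:,1]>20)&(W[:,1]<330)]
for z in range(85,500,25):
    q=s[(s[:,2]>=z)&(s[:,2]<z+25)]
    if len(q):
        dd=np.hypot(q[:,0]-621,q[:,1]-140); i=dd.argmin(); print(z,q[i].astype(int),int(dd[i]), "minx",q[q[:,0].argmin()].astype(int))
E
python3 -m jog '[{"linear":[0.01,0.13,0.03],"rotation":[0.05,0,0],"grip":50},{"linear":[0.02,0.26,0.06],"rotation":[0.1,0,0],"grip":50},{"linear":[0.02,0.39,0.08],"rotation":[0.18,-0.05,0],"grip":50},{"linear":[0.02,0.52,0.08],"rotation":[0.18,-0.12,0],"grip":50},{"linear":[0.02,0.64,0.08],"rotation":[0.18,-0.2,0],"grip":50},{"linear":[0.02,0.76,0.1],"rotation":[0.18,-0.26,0],"grip":50},{"linear":[0.02,0.88,0.12],"rotation":[0.18,-0.33,-0.01],"grip":50},{"linear":[0.02,1,0.15],"rotation":[0.18,-0.33,-0.01],"grip":50},{"linear":[0.02,1,0.2],"rotation":[0.18,-0.33,-0.01],"grip":50},{"linear":[0.02,1,0.2],"rotation":[0.18,-0.33,-0.01],"grip":50}]'; python3 go.py old 3 100 -0.17
```

```text
85 [694 120 109] 75 minx [632 329  88]
110 [684 164 132] 68 minx [679 179 134]
135 [681 174 140] 69 minx [642 246 158]
160 [651 235 160] 100 minx [629 292 184]
185 [717 212 185] 120 minx [626 307 206]
210 [720 247 211] 146 minx [626 313 212]
235 [726 273 237] 170 minx [608 326 256]
260 [633 294 284] 155 minx [606 324 284]
285 [633 293 289] 154 minx [606 326 285]
310 [633 295 310] 155 minx [607 324 312]
335 [757 216 351] 156 minx [619 326 359]
360 [757 218 362] 157 minx [620 328 361]
385 [755 225 386] 160 minx [755 225 386]
time_s: 17.48
eef_pos: [563.7, 108.9, 140.3]
ee_rot: [0.764, 0.023, 0.644, -0.028]
force: [-0.6, -1.3, -0.3]
grip_width: 0.587
(np.float64(620.9410002560132), np.float64(140.44203274794532))
t 17.4833 lin [0.1633 0.1185 0.1573] rot [ 0.0089  0.0005 -0.002 ] grip 50.10550429051668
```

```bash
python3 - <<'E'
from go import *
for z in (100,39): rel(624.1,140.2,z,-.077,-.17)
E
```

```text
t 17.4833 lin [0.1651 0.1185 0.1677] rot [ 0.0089  0.0005 -0.002 ] grip 50.10550429051668
t 17.4833 lin [0.3655 0.1184 0.1332] rot [ 0.0089  0.0005 -0.002 ] grip 50.10550429051668
```

```bash
python3 -m jog '[{"linear":[0.03,0.05,0.1],"rotation":[0.009,0,0],"grip":50},{"linear":[0.1,0.1,0.168],"rotation":[0.009,0,0],"grip":50},{"linear":[0.165,0.118,0.168],"rotation":[0.009,0,0],"grip":50},{"linear":[0.165,0.118,0.168],"rotation":[0.009,0,0],"grip":50},{"linear":[0.165,0.118,0.168],"rotation":[0.009,0,0],"grip":50}]'; python3 - <<'E'
from go import *
rel(624.1,140.2,39,-.077,-.17)
p,d=capture("wrist"); cv2.imwrite("pics/w13.png",p[:,:,::-1])
p,d=capture("side"); cv2.imwrite("pics/s13.png",p[:,:,::-1])
E
```

```text
time_s: 17.9
eef_pos: [623.0, 139.2, 98.5]
ee_rot: [0.763, 0.025, 0.645, -0.029]
force: [-0.5, -0.5, 0.3]
grip_width: 0.581
t 17.9 lin [ 0.1963  0.0036 -0.0294] rot [-0.001  -0.0071 -0.0005] grip 49.60549546018657
```

View pics/w13.png

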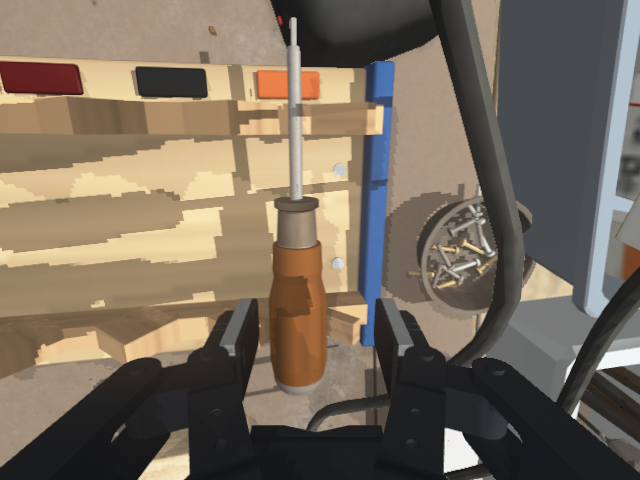

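View pics/s13.png

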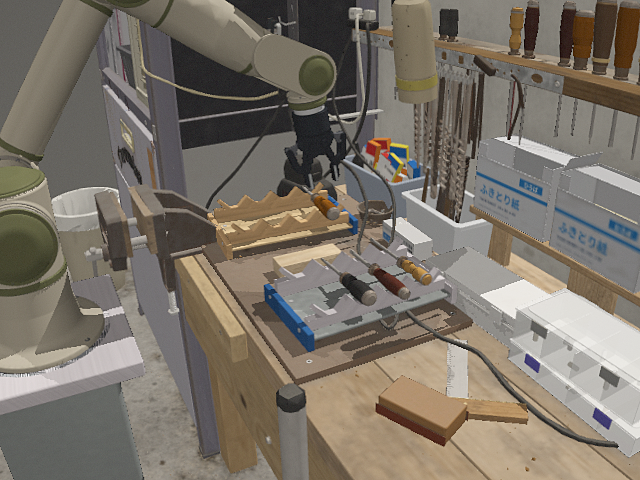

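Wrist view: the amber handle is at u≈298, offset by the tilt as expected. The cable at u≈450–520 stays clear. Descend.

```bash
python3 -m jog '[{"linear":[0.06,0.003,-0.009],"rotation":[0,-0.007,0],"grip":50},{"linear":[0.12,0.003,-0.018],"rotation":[0,-0.007,0],"grip":50},{"linear":[0.17,0.003,-0.026],"rotation":[0,-0.007,0],"grip":50},{"linear":[0.196,0.003,-0.029],"rotation":[0,-0.007,0],"grip":50},{"linear":[0.196,0.003,-0.029],"rotation":[0,-0.007,0],"grip":50},{"linear":[0.196,0.003,-0.029],"rotation":[0,-0.007,0],"grip":50}]'; python3 - <<'E'
from go import *
rel(624.1,140.2,39,-.077,-.17)
p,d=capture("wrist"); cv2.imwrite("pics/w14.png",p[:,:,::-1])
E
```

```text
time_s: 18.5
eef_pos: [625.8, 139.7, 42.7]
ee_rot: [0.766, 0.026, 0.642, -0.03]
force: [-0.2, -0.1, 0.5]
grip_width: 0.585
t 18.5 lin [ 0.0112  0.0012 -0.0077] rot [-0.0027  0.0111 -0.0017] grip 49.996932456869814
```

View pics/w14.png

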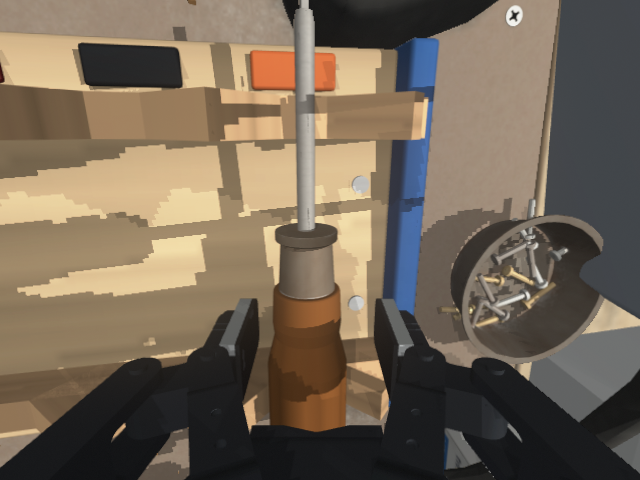

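```bash
python3 -m jog '[{"linear":[0.011,0.001,-0.011],"rotation":[0,0.01,0],"grip":50},{"linear":[0.011,0.001,-0.011],"rotation":[0,0.01,0],"grip":50},{"linear":[0.011,0.001,-0.011],"rotation":[0,0.01,0],"grip":5},{"linear":[0.011,0.001,-0.011],"rotation":[0,0.01,0],"grip":5},{"linear":[0.011,0.001,-0.011],"rotation":[0,0.01,0],"grip":5},{"linear":[0.011,0.001,-0.011],"rotation":[0,0.01,0],"grip":5},{"linear":[0.011,0.001,-0.011],"rotation":[0,0.01,0],"grip":5},{"linear":[0.011,0.001,-0.011],"rotation":[0,0.01,0],"grip":5}]' 60
python3 - <<'E'
from go import *
s=sense();x,y,z=s["eef_pos"]
rel(x,y,z+100,-.077,-.17)
E
```

```text
time_s: 19.22
eef_pos: [623.6, 140.4, 39.8]
ee_rot: [0.765, 0.026, 0.643, -0.029]
force: [-1.5, -0.9, 6.4]
grip_width: 0.303
t 19.2167 lin [-0.3284  0.0004  0.0571] rot [-0.0023  0.0043 -0.0021] grip 25.891655356694976
```

```bash
python3 -m jog '[{"linear":[-0.06,0,0.011],"rotation":[0,0,0],"grip":5},{"linear":[-0.14,0,0.025],"rotation":[0,0,0],"grip":5},{"linear":[-0.23,0,0.03],"rotation":[0,0,0],"grip":5},{"linear":[-0.328,0,0.02],"rotation":[0,0,0],"grip":5},{"linear":[-0.328,0,0],"rotation":[0,0,0],"grip":5},{"linear":[-0.328,0,-0.06],"rotation":[0,0,0],"grip":5}]'; python3 go.py new 0 142;  python3 - <<'E'
from h import *
p,d=capture("wrist"); cv2.imwrite("pics/w15.png",p[:,:,::-1])
E
```

```text
time_s: 19.72
eef_pos: [590.6, 142.7, 135.4]
ee_rot: [0.766, 0.026, 0.641, -0.029]
force: [-0.5, 0.4, -1.8]
grip_width: 0.298
(np.float64(446.270473586286), np.float64(-193.57839009919454))
t 19.7167 lin [-0.0928 -1.1552 -0.3815] rot [-0.1808  0.3539  0.0123] grip 25.45872235545391
```

View pics/w15.png

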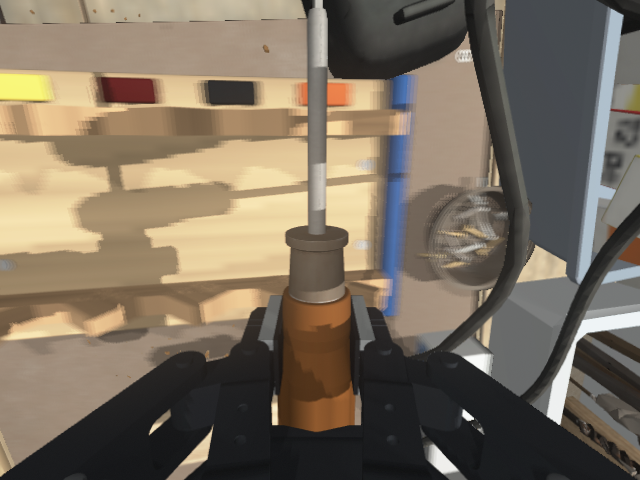

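```bash
python3 -m jog '[{"linear":[-0.02,-0.1,-0.07],"rotation":[-0.03,0.05,0],"grip":5},{"linear":[-0.03,-0.22,-0.12],"rotation":[-0.06,0.1,0],"grip":5},{"linear":[-0.04,-0.34,-0.17],"rotation":[-0.1,0.15,0],"grip":5},{"linear":[-0.05,-0.46,-0.21],"rotation":[-0.14,0.2,0],"grip":5},{"linear":[-0.06,-0.58,-0.25],"rotation":[-0.18,0.25,0.01],"grip":5},{"linear":[-0.07,-0.7,-0.29],"rotation":[-0.18,0.3,0.01],"grip":5},{"linear":[-0.08,-0.82,-0.33],"rotation":[-0.18,0.35,0.01],"grip":5},{"linear":[-0.09,-0.92,-0.38],"rotation":[-0.18,0.35,0.01],"grip":5},{"linear":[-0.09,-1,-0.38],"rotation":[-0.18,0.35,0.01],"grip":5},{"linear":[-0.09,-1,-0.38],"rotation":[-0.18,0.35,0.01],"grip":5},{"linear":[-0.09,-1,-0.38],"rotation":[-0.18,0.35,0.01],"grip":5}]'; python3 go.py new 0 40;  python3 - <<'E'
from h import *
p,d=capture("wrist"); cv2.imwrite("pics/w16.png",p[:,:,::-1])
E
```

```text
time_s: 20.68
eef_pos: [446.0, -147.4, 139.4]
ee_rot: [0.705, -0.004, 0.709, 0.003]
force: [0.0, 0.5, -2.1]
grip_width: 0.301
(np.float64(446.270473586286), np.float64(-193.57839009919454))
t 20.6833 lin [ 0.3315 -0.1539  0.0012] rot [-0.0036 -0.0117  0.0013] grip 25.672164162316335
```

View pics/w16.png

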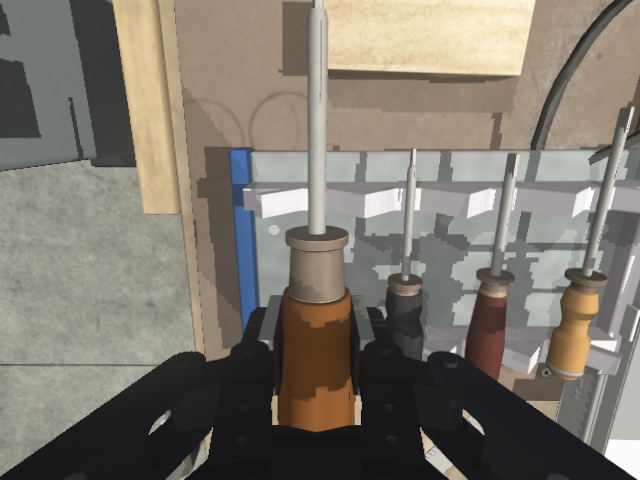

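```bash
python3 -m jog '[{"linear":[0,-0.1,0.001],"rotation":[-0.004,-0.01,0],"grip":5},{"linear":[0.05,-0.154,0.001],"rotation":[-0.004,-0.01,0],"grip":5},{"linear":[0.12,-0.154,0.001],"rotation":[-0.004,-0.01,0],"grip":5},{"linear":[0.2,-0.154,0.001],"rotation":[-0.004,-0.01,0],"grip":5},{"linear":[0.27,-0.154,0.001],"rotation":[-0.004,-0.01,0],"grip":5},{"linear":[0.305,-0.154,0.001],"rotation":[-0.004,-0.01,0],"grip":5},{"linear":[0.32,-0.154,0.001],"rotation":[-0.004,-0.01,0],"grip":5},{"linear":[0.328,-0.154,0.001],"rotation":[-0.004,-0.01,0],"grip":5},{"linear":[0.328,-0.154,0.001],"rotation":[-0.004,-0.01,0],"grip":5}]'; python3 go.py new 0 39.5; python3 - <<'E'
from h import *
p,d=capture("wrist"); cv2.imwrite("pics/w17.png",p[:,:,::-1])
E
```

```text
time_s: 21.48
eef_pos: [446.8, -192.1, 41.1]
ee_rot: [0.707, -0.005, 0.707, 0.005]
force: [1.1, 0.0, -0.6]
grip_width: 0.304
(np.float64(446.270473586286), np.float64(-193.57839009919454))
t 21.4833 lin [ 0.0055 -0.0048 -0.0018] rot [ 0.0056 -0.0017  0.001 ] grip 25.973417345241092
```

View pics/w17.png

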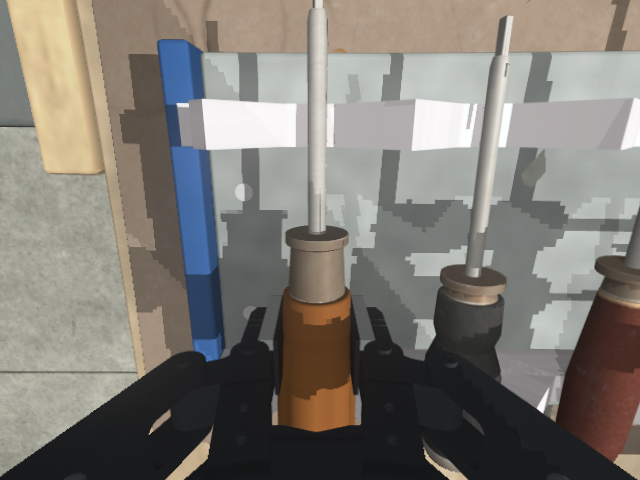

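```bash
python3 -m jog '[{"linear":[0.003,-0.004,-0.002],"rotation":[0,0,0],"grip":5},{"linear":[0.005,-0.004,-0.002],"rotation":[0,0,0],"grip":5},{"linear":[0.005,-0.004,-0.002],"rotation":[0,0,0],"grip":46},{"linear":[0.005,-0.004,-0.002],"rotation":[0,0,0],"grip":46},{"linear":[0.005,-0.004,-0.002],"rotation":[0,0,0],"grip":46},{"linear":[0.005,-0.004,-0.002],"rotation":[0,0,0],"grip":46},{"linear":[0.005,-0.004,-0.002],"rotation":[0,0,0],"grip":46}]'
python3 -m jog '[{"linear":[-0.05,0,0],"rotation":[0,0,0],"grip":46},{"linear":[-0.15,0,0],"rotation":[0,0,0],"grip":46},{"linear":[-0.25,0,0],"rotation":[0,0,0],"grip":46},{"linear":[-0.38,0,0],"rotation":[0,0,0],"grip":46},{"linear":[-0.5,0,0],"rotation":[0,0,0],"grip":46},{"linear":[-0.5,0.3,0],"rotation":[0,0,0],"grip":46},{"linear":[-0.5,0.6,0],"rotation":[0,0,0],"grip":46},{"linear":[-0.5,0.8,-0.2],"rotation":[0,0,0],"grip":46},{"linear":[-0.5,0.8,-0.2],"rotation":[0,0,0],"grip":46},{"linear":[-0.5,0.8,-0.2],"rotation":[0,0,0],"grip":46},{"linear":[-0.5,0.8,-0.2],"rotation":[0,0,0],"grip":46},{"linear":[-0.5,0.8,-0.2],"rotation":[0,0,0],"grip":46}]'
python3 - <<'E'
from h import *
p,d=capture("top"); cv2.imwrite("pics/top9.png",p[:,:,::-1]); np.save("top9_d.npy",d)
q,_=capture("side"); cv2.imwrite("pics/side9.png",q[:,:,::-1])
cv2.imwrite("pics/top9c.png",cv2.resize(p[140:350,80:500,::-1],(800,400),interpolation=cv2.INTER_CUBIC))
W0=np.load("topW.npy"); W1=cloud(calibration("top"),d)
def loc(W,c,yaw):
    return np.dstack([((W[...,:2]-np.array(c))@np.array([[np.cos(yaw),-np.sin(yaw)],[np.sin(yaw),np.cos(yaw)]])),W[...,2]])
A=loc(W0,(532.9,169.3),-.077); B=loc(W1,(536,-170.5),.012)
for xo,xn,n in((90,-90,"amber"),(30,-30,"black"),(-30,30,"maroon"),(-90,90,"yellow")):
    for L,x in((A,xo),(B,xn)):
        h=L[(abs(L[...,0]-x)<20)&(abs(L[...,1])<140)&(L[...,2]>48)&((abs(L[...,1])>67)|(abs(L[...,1])<48))]
        hb=h[h[:,1]<-5]; bl=h[h[:,1]>10]
        print(n,"butt y %.0f tip y %.0f"%(h[:,1].min(),h[:,1].max()),"handle x %.1f topz %.0f"%(np.median(hb[:,0])-x,np.percentile(hb[:,2],95)),"blade x %.1f z %.0f"%(np.median(bl[:,0])-x,np.median(bl[:,2])))
E
```

```text
time_s: 22.12
eef_pos: [446.4, -193.7, 40.2]
ee_rot: [0.707, -0.006, 0.707, 0.005]
force: [0.4, -0.3, -0.3]
grip_width: 0.537
time_s: 23.12
eef_pos: [380.1, 50.3, 190.0]
ee_rot: [0.707, -0.007, 0.707, 0.007]
force: [1.3, -1.2, -0.5]
grip_width: 0.539
amber butt y -93 tip y 140 handle x -2.6 topz 73 blade x 6.1 z 172
amber butt y -93 tip y 99 handle x -1.0 topz 73 blade x 1.1 z 58
black butt y -82 tip y 90 handle x 0.3 topz 71 blade x 0.7 z 57
black butt y -80 tip y 88 handle x 0.2 topz 71 blade x 0.9 z 57
maroon butt y -95 tip y 86 handle x 1.4 topz 66 blade x 0.6 z 57
maroon butt y -93 tip y 85 handle x 0.7 topz 66 blade x 0.1 z 57
yellow butt y -73 tip y 109 handle x 0.2 topz 64 blade x 0.1 z 56
yellow butt y -70 tip y 110 handle x 0.3 topz 65 blade x -0.1 z 57
```

View pics/top9c.png

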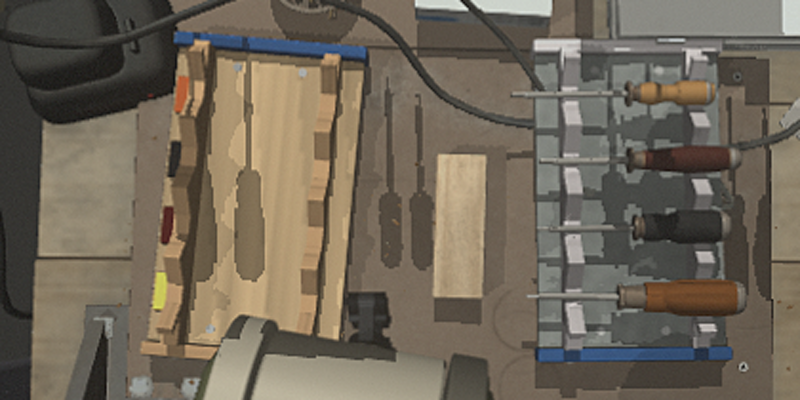

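View pics/side9.png

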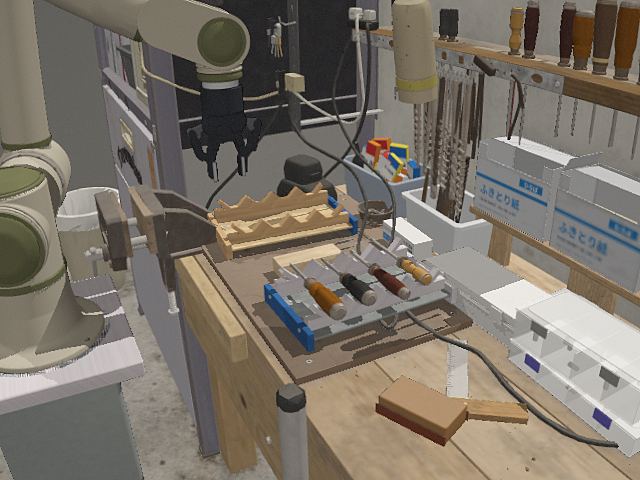

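All four are seated in the right order, with positions along the slots matching the old ones to within 3 mm. Handing in.

```bash
python3 -c "
from rig import *
s=sense(); print(s['time_s'],s['dq'].round(3),s['force']); print(finish_job())"
```

```text
23.2167 [-0.058  0.025 -0.027 -0.003 -0.003 -0.015] [ 0.88935713 -0.22669579 -0.25815895]
the job is handed in; nothing more can be done
None
```

All four screwdrivers now lie in the new grey rack, and I handed the job in at 23.2 s of the 104 s allowed. From the blue end the order is amber, black, maroon, yellow, the same as the colour tags on the old rack.

**Final position check (top camera depth):** butt and tip positions along the slots match the old rack to within 3 mm, each driver is within about 1 mm of its slot middle, and handle and blade heights are unchanged. The exception is amber's old tip reading: a cable in view spoiled it. Its butt position matches, and its new tip is at y = 99 mm, against about 100 mm expected.

**Forces and state at hand-in:** contact forces I read stayed at about 6 N or less. The gripper was open, in free space away from both racks. I gripped amber with the hand tilted about 10 degrees to keep clear of a hanging cable. `finish_job()` gave no verdict.

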